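# Clear the bench extruder: unlock the barrel gate and push the follower out

## Task

Pinch both yellow tabs of the black knob and turn it clockwise as far as it goes, so that the red gate swings clear of the barrel mouth, then let go so the tabs spring out and lock it open. Take the push rod from its wooden rack and, with the rod and not the fingers, push the wooden follower right through the barrel until it drops into the blue tray. Put the rod back on its rack as it lay and leave the clay pots where they stand.

Things in the scene. Friction and masses are not known exactly. Their poses are not given: they have to be found in the camera images.
- extruder: Fixed bench clay extruder on a green plate. Origin: on the table under the barrel's middle. Barrel: level aluminium box section along y, y=-55 to +55 mm; outside 60 mm wide, z=22 to 82 mm; square bore 48 x 48 mm centred on x=0, z=52 mm; a 34 mm slot on top shows the follower. Inlet at +y (free space beyond), mouth at -y, then a blue tray. Knob on a pillar at x=-85, y=-61 mm.
- knob_grip (a point): On the knob's upright axis, 109 mm above the table, midway between the two yellow tabs. The frame turns with the knob; gate shut, it matches the extruder's axes. Between the tabs is a black bar (48 mm along x, 18 mm thick, top 17 mm above this point). From 21 mm below this point down there is a steel ring of 47 mm radius.
- gate_plate (a point): Centre of the red gate plate (44 mm wide, 56 mm high, 5 mm thick), carried by a steel arm from the knob, 85 mm along +x of the knob's frame and 60 mm above the table. Shut, it covers the barrel mouth; turned fully it stands beside the tray.
- gate_knob (a joint): Knob and gate angle: 0 shut, grows as the knob turns clockwise seen from above, stop at 1.2 rad (open). The tabs lock it at 0 and at 1.2 (let go there, they spring out by themselves); in between they cannot come out and it stays where left. Turning it with both tabs in needs about 0.1 N m.
- tab_a (a joint): How far the tab on the -y side of the knob's frame is pushed in: 0 out (locked), 0.012 m fully in.
- tab_b (a joint): The same for the tab on the +y side of the knob's frame.
- tab_a_pad (a point): Middle of the outer face of the yellow tab on the -y side of the knob frame, 33 mm from the knob axis when out. Upright flat face 28 mm wide, 41 mm high (87 to 128 mm above the table). Sprung: about 4 N to start, 7 N fully in; slides 12 mm straight inwards. Both tabs must be in more than 5 mm before the knob turns.
- tab_b_pad (a point): Middle of the outer face of the yellow tab on the +y side of the knob frame, 33 mm from the knob axis when out. Upright flat face 28 mm wide, 41 mm high (87 to 128 mm above the table). Works as the other tab; the two faces are 66 mm apart when out.
- follower: Wooden follower block with two black bands, 42 x 42 mm and 60 mm long along its y axis, 120 g, loose in the barrel (3 mm play each side), at the start near the barrel's middle. Origin at the centre of its underside.
- tray_floor (a point): Centre of the blue tray's floor, 11 mm above the table, at extruder y=-122 mm. Inside, the tray runs 96 mm across (x) and from the mouth to y=-185 mm; side walls reach 26 mm above the table, the end wall 50 mm.
- barrel_in (a point): Centre of the barrel's inlet (extruder x=0, y=+55 mm, 52 mm above the table).
- barrel_out (a point): Centre of the barrel's mouth (extruder x=0, y=-55 mm, 52 mm above the table).
- rod: Push rod, 200 mm long, 160 g, along its y axis; origin on the axis at mid-length, 50 mm above the table on the rack. At -y a black rubber head, 34 mm diameter, 12 mm thick (front at y=-100 mm); steel shaft, 14 mm diameter; square light-wood handle 24 x 24 mm from y=+20 to +100 mm. On the rack its axes match the rack's.
- rod_handle (a point): Middle of the rod's handle, on the axis, at rod y=+60 mm: the place to grip.
- rod_head (a point): Front face of the rod's head, on the axis, at rod y=-100 mm.
- rack: Fixed wooden rack, foot 90 x 200 x 6 mm. Origin on the table; y along the resting rod, whose middle lies 50 mm above the origin. Two 10 mm thick forks carry the rod: at y=-55 mm (floor 43 mm high, 22 mm wide, under the shaft) and y=+90 mm (floor 38 mm high, 32 mm wide, under the handle's end); prongs rise 16 mm above the floors.
- pot_a: Loose terracotta pot, about 100 mm wide and 78 mm high, a bystander. Origin at the centre of its underside.
- pot_b: Loose terracotta pot, about 110 mm wide and 86 mm high, a bystander. Origin at the centre of its underside.
- pot_c: Loose terracotta pot, about 95 mm wide and 74 mm high, a bystander. Origin at the centre of its underside.

How it is judged:
By the outcome, as a careful person would: the job done as asked, in the order asked, and still so for the second after the job is handed in, with the robot touching nothing.
It also fails if it takes over 54 s, if anything falls off the work surface, if the arm or the gripper's body presses on something with over 40 N, if the wrist force passes 120 N, or if a joint passes its speed limit or range.

## Robot

A 6-joint arm with a two-finger parallel gripper is mounted at the origin on the work surface. World frame = base frame: x ahead of the robot, y to its left, z up, the work surface at z = 0. Lengths are in mm, angles in rad, forces in N, time in s.
With the tool pointing down it reaches from about 400 to 925 mm from the base axis. Payload 12.5 kg.
Tool frame: the origin (TCP) lies on the mounting face of the last link; the fingertips stand 190 mm ahead of it and the grasp point (between the pads) lies 171 mm ahead of it (env.grasp_offset is the distance from the TCP to the grasp point, in mm); z points along the fingers, y is the direction in which the jaws open and shut (so a half turn about z gives the same grasp; the last joint's range is limited). The gripper opens to 95 mm and grips with 3 to 60 N. Pads are 20 mm wide; open, the fingers measure 119 mm over their backs; the gripper's body (75 mm by 180 mm) begins 59 mm behind the grasp point.
Start: joints at [-1.395, 0.491, 1.559, -0, 1.092, -0.106], TCP at [173.823, -600.342, 404.761] pointing down, gripper open.
Joint ranges: [-3.1, 3.1], [-0.84, 2.19], [0.05, 2.79], [-1.13, 4.28], [0.06, 2.93], [-2.69, 2.69]. Speed limits (rad/s): [2.22, 2.22, 2.79, 3.14, 3.14, 3.14].

## Interface

Orientations are given as [roll, pitch, yaw] about the fixed x, y, z axes, in that order (R = Rz(yaw) Ry(pitch) Rx(roll)).
In Python, from cell import env, viewer gives the robot as it stands.
- The arm moves only by the tool play_rows, never from a script. Its argument "increments" is a list of rows, each an object of numbers: "dx", "dy", "dz": the shift along the tool's x, y, z in mm; "rx", "ry", "rz": the turn, a rotation vector about the tool's x, y, z in units of 6 degrees (1.0 is 6 degrees). A call has 1 to 8 rows; each row is the pose to reach, as a shift and turn from the pose measured when the call began, along the tool's axes at that moment; what a row does not reach only later rows make up. A row lasts 1/12 s, in which the tool goes at most 41.7 mm and 7.16 degrees, less where a joint would pass 70% of its speed; a pose out of reach is approached as far as the arm can. A call with a gripper value outside its range is refused whole. "fingers" is the opening, from 0 (shut) to 1 (fully open), set as the call begins (left out, the last holds). The fingers move at their own pace and stop on an object; the grip force is fixed at half the most. Time passes only in rows, so rows that repeat a pose let the fingers close. It gives the time, the measured TCP pose, the force and the opening at its end, in the units of the state.
- env.state(): the state, without advancing time (a new reading comes with each control period).
- viewer.read_camera(name): name is "side" or "top" or "wrist"; returns a dict with "image" (480x640x3 uint8, red, green, blue), "fx", "fy", "cx", "cy" (pixels), "rvec" (rotation vector, rad) and "tvec" (3), from world to camera coordinates, as OpenCV has them. Camera axes: x right, y down, z forward; pixel columns grow to the right and rows downward; lengths in mm; the calibration is good to about 2 mm. A picture is of the moment at which its call begins. There is no depth.
- env.job_done(): hands the job in, once; it reports no verdict.
The state is a dict: "t": time; "joints": joint angles; "qvel": joint speeds; "tau": joint torques, N m; "eef_pos": TCP position; "tcp_rot": TCP orientation; "ft_force": force on the tool from outside, world axes, zero at the start; "moment": the same for the moment, N m; "opening": opening from 0.0 (shut) to 1.0 (fully open).
Only numpy, scipy, OpenCV 4.12 (cv2) and the standard library are available. Lean on these libraries where they do the work, as an engineer would, in place of code of your own. Each camera call takes 0.05 s, during which the arm holds its last target.

## Working session

There is one attempt and no reset: what is moved stays moved. The work goes in short steps, Python scripts to look and compute and a tool call to move; the robot and the scene stay as the last step left them, time stands still between calls to the robot, and variables do not carry over. Pictures are saved under pics/ and viewed, and the job is handed in when it is done.

Besides the shell and the picture viewer there is one more tool, called after "Request:" by a JSON object that holds its "api" and its "payload", one argument or row to a line. play_rows: Moves the arm, as the interface text tells. Its arguments: {"type":"object","properties":{"increments":{"type":"array","items":{"type":"object","properties":{"dx":{"type":"number"},"dy":{"type":"number"},"dz":{"type":"number"},"rx":{"type":"number"},"ry":{"type":"number"},"rz":{"type":"number"}}}},"fingers":{"type":"number"}},"required":["increments"]}

```bash
mkdir -p pics; ls; python3 - <<'E'
from cell import env, viewer
import cv2
print(env.state())
for n in ["side","top","wrist"]:
    c=viewer.read_camera(n); cv2.imwrite(f"pics/{n}0.png",c["image"][:,:,::-1]); print(n,c["fx"],c["cx"],c["cy"],c["rvec"],c["tvec"])
E
```

```text
pics
{'t': 0.0, 'joints': array([-1.39460944e+00,  4.91583904e-01,  1.55944961e+00,  1.03000924e-06,
        1.09170358e+00, -1.05621620e-01]), 'qvel': array([-2.57376064e-05, -1.66713686e-03, -3.42580270e-04, -2.27810840e-04,
       -2.39346446e-05,  7.09093811e-05]), 'tau': array([ 2.81080072e-03, -6.12625694e+01, -2.58178765e+01,  6.94704219e-02,
        4.82255383e-02, -9.45014153e-05]), 'eef_pos': array([ 173.81221996, -600.31568024,  404.14644758]), 'tcp_rot': array([-3.14045469e+00, -1.21561572e-04,  2.81807957e-01]), 'ft_force': array([-1.05637484,  0.96241024, -0.2974002 ]), 'moment': array([-0.03121117,  0.01662538,  0.00457186]), 'opening': 0.998418020671258}
side 490.5631996913536 323.52277846676606 233.13175586440954 [ 0.85768607 -2.31451843  1.2882103 ] [444.83656354 241.95774473 883.04445236]
top 567.4604928112317 320.4329480686388 239.75603969193494 [ 2.1679117  -2.20033019  0.05333618] [  74.58786736  559.75821231 1089.52902389]
wrist 371.1994640147109 320.6798263443238 236.58997844780336 [-2.34071998  1.75936466  0.23025743] [-624.76575398  -28.19863388  391.93877845]
```

View pics/side0.png

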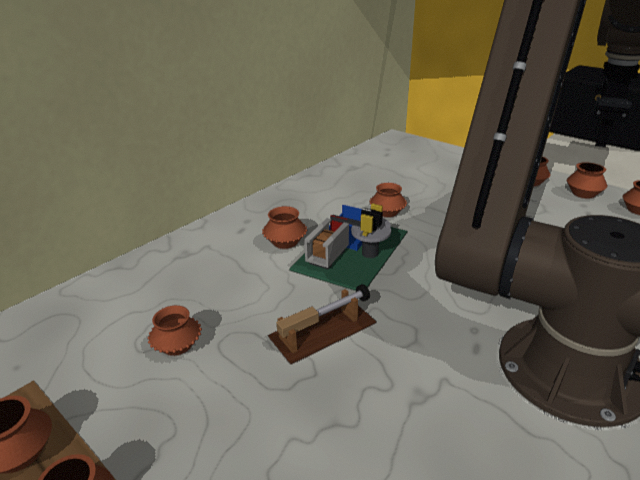

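View pics/top0.png

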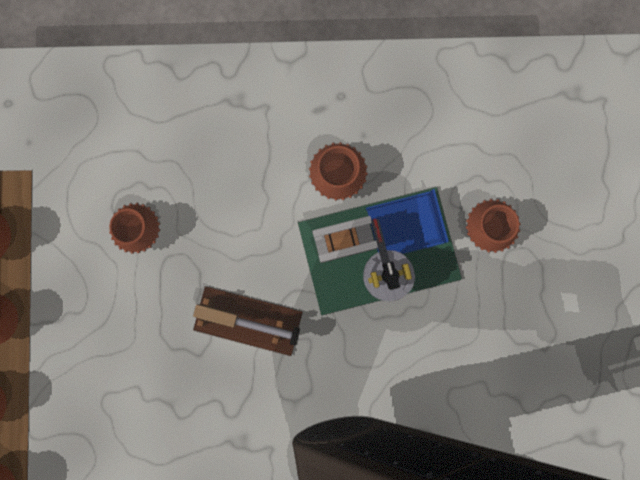

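View pics/wrist0.png

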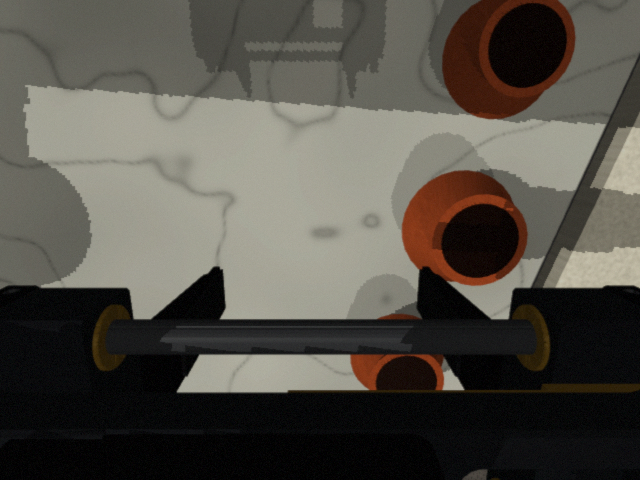

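The side view shows the barrel at about (325,243), the knob at (370,225) and the rod rack at (320,325). In the top view the barrel is at (345,240), the knob at (389,275), the tray at (410,218), and the rack at (248,321). The pots stand at (338,170), (134,228) and (494,225).

```bash
cat > h.py <<'E'
from cell import env, viewer
import cv2, numpy as np
from scipy.spatial.transform import Rotation as Ro
def cam(n): 
    c=viewer.read_camera(n); R=cv2.Rodrigues(np.array(c["rvec"]))[0]; t=np.array(c["tvec"]).ravel()
    c["R"]=R;c["t"]=t;c["C"]=-R.T@t; c["K"]=np.array([[c["fx"],0,c["cx"]],[0,c["fy"],c["cy"]],[0,0,1]]); return c
def ray(c,u,v):
    d=c["R"].T@np.array([(u-c["cx"])/c["fx"],(v-c["cy"])/c["fy"],1]); return c["C"],d/np.linalg.norm(d)
def onz(c,u,v,z):
    C,d=ray(c,u,v); return C+d*(z-C[2])/d[2]
def proj(c,P):
    p=cv2.projectPoints(np.array(P,float).reshape(-1,3),np.array(c["rvec"]),np.array(c["tvec"]),c["K"],None)[0]; return p.reshape(-1,2)
def tri(c1,p1,c2,p2):
    a,d=ray(c1,*p1); b,e=ray(c2,*p2)
    s=np.linalg.lstsq(np.stack([d,-e],1),b-a,rcond=None)[0]
    P,Q=a+s[0]*d,b+s[1]*e; return (P+Q)/2,np.linalg.norm(P-Q)
E
python3 - <<'E'
from h import *
c=cam("top"); im=c["image"][:,:,::-1]
cv2.imwrite("pics/t1.png",cv2.resize(im[180:325,295:475],None,fx=4.2,fy=4.0,interpolation=cv2.INTER_CUBIC))
cv2.imwrite("pics/t2.png",cv2.resize(im[275:365,185:335],None,fx=5,fy=5,interpolation=cv2.INTER_CUBIC))
c2=cam("side"); im2=c2["image"][:,:,::-1]
cv2.imwrite("pics/s1.png",cv2.resize(im2[180:365,260:420],None,fx=3.2,fy=3.2,interpolation=cv2.INTER_CUBIC))
hsv=cv2.cvtColor(np.ascontiguousarray(im),cv2.COLOR_BGR2HSV)
def blobs(c,name,lo,hi,amin=15):
    h=cv2.cvtColor(c["image"],cv2.COLOR_RGB2HSV)
    m=cv2.inRange(h,lo,hi); n,l,s,ce=cv2.connectedComponentsWithStats(m)
    for i in range(1,n):
        if s[i,4]>=amin: print(name,ce[i].round(1),s[i])
for nm,cc in(("top",c),("side",c2)):
    blobs(cc,nm+" yellow",(22,150,90),(35,255,255)); blobs(cc,nm+" blue",(105,150,40),(125,255,255)); blobs(cc,nm+" green",(65,90,30),(95,255,255),60)
    blobs(cc,nm+" red",(0,200,60),(4,255,255)); 
E
```

```text
top yellow [406.7 271.3] [403 264   8  15  61]
top yellow [374.2 279.3] [369 273  10  14  65]
top blue [411.4 222. ] [ 366  189   82   64 3061]
top green [363.6 255.5] [350 250  28  12  88]
top green [357.7 274.7] [350 262  16  26 127]
top green [339.  273.5] [332 265  18  18  73]
side yellow [448.4  65.4] [  406     0    98   147 10370]
side yellow [588.6  38. ] [ 566    0   42   72 1628]
side yellow [549.6 134.1] [548 132   5   6  17]
side yellow [376.2 207.2] [371 204  11   8  60]
side yellow [366.  223.8] [361 214  12  22 203]
side blue [351.1 212.5] [340 205  22  16 217]
side blue [353.2 241. ] [347 224  15  27 170]
side green [352.2 264.4] [ 290  228  117   62 2366]
side red [334.8 225.2] [332 221   9  10  57]
```

View pics/t1.png

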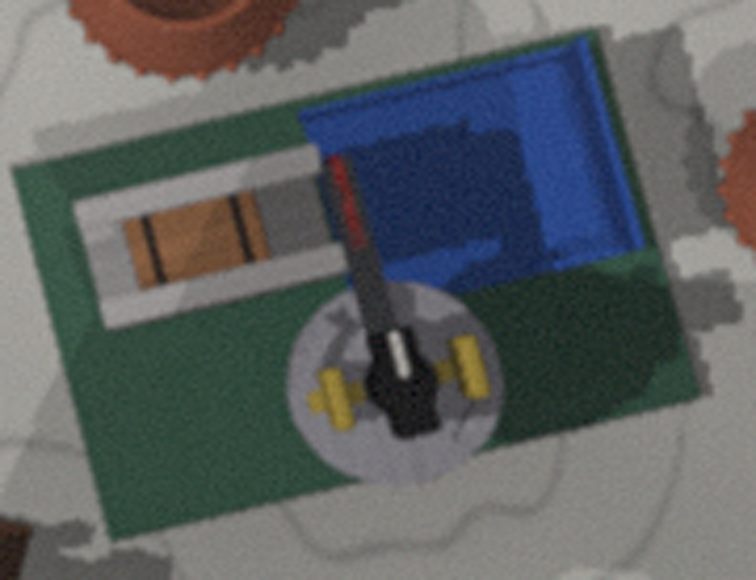

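View pics/t2.png

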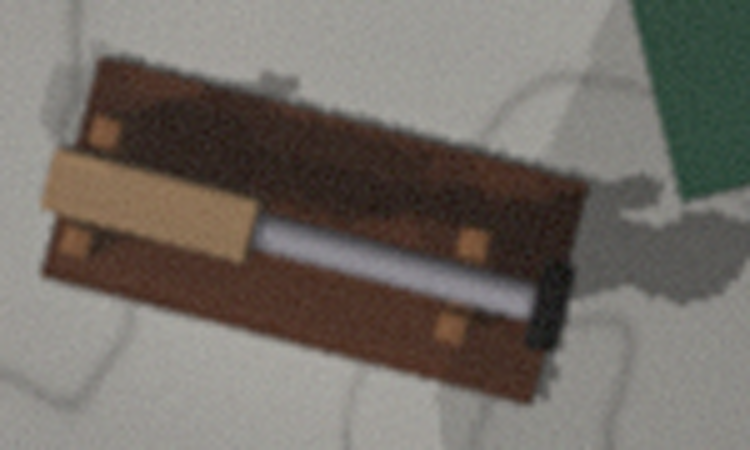

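View pics/s1.png

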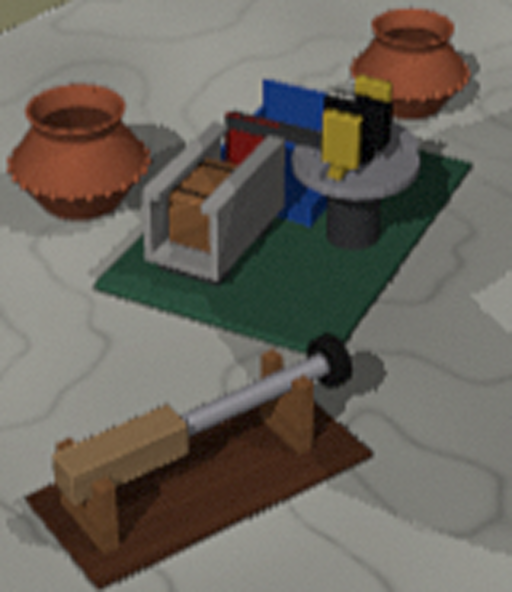

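The enlargements show the barrel's top-face corners in t1 at (73,203), (318,145), (352,270) and (107,328), with the two tabs at (335,400) and (470,366). In t2 the rack's foot corners are at (102,57), (585,183), (533,403) and (43,275), the handle end is at (52,180) and the head is at (550,305).

```bash
python3 - <<'E'
from h import *
c=cam("top"); s=cam("side")
f1=lambda x,y:((x+.5)/4.2-.5+295,(y+.5)/4-.5+180)
f2=lambda x,y:((x+.5)/5-.5+185,(y+.5)/5-.5+275)
fs=lambda x,y:((x+.5)/3.2-.5+260,(y+.5)/3.2-.5+180)
B=[onz(c,*f1(*p),82)[:2] for p in[(73,203),(318,145),(352,270),(107,328)]]
# order: +x+y, +x-y, -x-y, -x+y
B=np.array(B);print("barrel",B.round(1),"len",np.linalg.norm(B[0]-B[1]),np.linalg.norm(B[3]-B[2]),"w",np.linalg.norm(B[0]-B[3]),np.linalg.norm(B[1]-B[2]))
cen=B.mean(0); y=(B[0]+B[3]-B[1]-B[2]);yaw=np.arctan2(y[1],y[0])-np.pi/2; x=B[0]+B[1]-B[2]-B[3];print("centre",cen,"yaw",yaw,np.arctan2(x[1],x[0]))
# green plate
G=np.array([onz(c,*f1(*p),3)[:2] for p in[(13,168),(598,30),(705,393),(112,540)]]);print("plate",G.round(1))
for a,b in((0,1),(3,2),(3,0),(2,1)):
    d=G[b]-G[a];print(np.linalg.norm(d),np.arctan2(d[1],d[0]))
M=lambda yaw:np.array([[np.cos(yaw),-np.sin(yaw)],[np.sin(yaw),np.cos(yaw)]])
k=cen+M(yaw)@[-85,-61];print("knob pred",k)
# tabs : tops z=128
ta=onz(c,406.7,271.3,128);tb=onz(c,374.2,279.3,128);print("tabs",ta,tb,(ta+tb)/2,np.linalg.norm(ta-tb),np.arctan2(*(tb-ta)[1::-1])-np.pi/2)
R=np.array([onz(c,*f2(*p),6)[:2] for p in[(102,57),(585,183),(533,403),(43,275)]]);print("rack",R.round(1))
print(np.linalg.norm(R[0]-R[1]),np.linalg.norm(R[2]-R[3]),np.linalg.norm(R[0]-R[3]),np.linalg.norm(R[2]-R[1]))
rc=R.mean(0);y=R[0]+R[3]-R[1]-R[2];print(rc,"yaw",np.arctan2(y[1],y[0])-np.pi/2)
# rod: handle top face z=62 corners
H=np.array([onz(c,*f2(*p),62)[:2] for p in[(60,150),(260,202),(243,263),(42,208)]]);print("handle",H.round(1),np.linalg.norm(H[0]-H[1]),np.linalg.norm(H[0]-H[3]));y=H[0]+H[3]-H[1]-H[2]
print(H.mean(0),np.arctan2(y[1],y[0])-np.pi/2)
hd=onz(c,*f2(550,305),50);print("headmid",hd)
for n,p in(("a",(338,165)),("b",(131,226)),("c",(499,222))):print("pot",n,onz(c,*p,80))
# check with side: project predicted
P=[[*(k),126],[*(rc),50],[*(cen+M(yaw)@[0,55]),52]]
print(proj(s,P), proj(c,P))
# side-tri check: side yellow near-tab
print(tri(c,(374.2,279.3),s,fs(343,113)), tri(c,(406.7,271.3),s,fs(373,78)))
print(tri(c,f1(73,203),s,fs(146,186)),tri(c,f1(107,328),s,fs(213,213)))
print("handle corner z62",tri(c,f2(60,150),s,fs(58,460)))
print(env.state()["t"])
E
```

```text
barrel [[574.4  80.8]
 [599.5 -27. ]
 [541.7 -40.6]
 [516.7  66.7]] len 110.60196468030708 110.20886219050753 w 59.364930627709036 59.3758814861328
centre [558.05389632  19.96155862] yaw 0.2288403914895727 0.23587432765707164
plate [[ 598.4  111. ]
 [ 662.7 -166.2]
 [ 482.5 -211.2]
 [ 414.6   66.9]]
284.5185195025069 -1.3426796883182401
286.2867758434644 -1.3312779727371569
188.99322454386675 0.23524475560536526
185.75015005496215 0.24478928147721538
knob pred [489.10758362 -58.73028317]
tabs [496.5183003  -84.95136042 128.        ] [483.39280695 -27.96875461 128.        ] [489.95555362 -56.46005752 128.        ] 58.474746173675406 0.22639328018107774
rack [[473.9 294.8]
 [422.  105.3]
 [337.  126.6]
 [389.1 318.1]]
196.4497988773163 198.42573607647645 87.94735960071775 87.59652136665628
[405.48581505 211.2043358 ] yaw -0.2662413754891313
handle [[440.4 298.4]
 [420.2 223.8]
 [397.7 230.2]
 [419.  305.2]] 77.34454416618884 22.44565523307855
[419.33944454 264.40418366] -0.27139546018093585
headmid [379.46569907 116.93316334  50.        ]
pot a [695.40403721  30.92147737  80.        ]
pot b [587.83117678 415.92066012  80.        ]
pot c [ 584.64256165 -262.96676388   80.        ]
[[372.62599342 210.37900886]
 [323.43077129 309.71562035]
 [316.88233208 252.80414234]] [[391.63463497 275.76495421]
 [244.34307872 322.30721277]
 [316.47322288 246.74475808]]
(array([483.19132342, -28.0309053 , 129.27748023]), np.float64(0.5401984589091672)) (array([496.97288432, -84.408204  , 129.36199458]), np.float64(1.1569611166991431))
(array([574.00015554,  80.53434816,  84.39668231]), np.float64(0.4797718559849058)) (array([518.53765745,  68.23655563,  78.46972939]), np.float64(4.623644438474043))
handle corner z62 (array([440.26826095, 300.03056168,  55.61971867]), np.float64(0.37474494777646183))
0.35
```

Request:
{"api": "play_rows", "payload": {
  "increments": [
    {"dx": 230,"dy": -220,"rz": 0.3},
    {"dx": 454,"dy": -434,"rz": 0.5},
    {"dx": 454,"dy": -434,"rz": 0.5},
    {"dx": 454,"dy": -434,"rz": 0.5},
    {"dx": 454,"dy": -434,"rz": 0.5},
    {"dx": 454,"dy": -434,"rz": 0.5},
    {"dx": 454,"dy": -434,"rz": 0.5},
    {"dx": 454,"dy": -434,"rz": 0.5}
  ],
  "fingers": 1
}}

```text
invalid input
```

```bash
cat >> h.py <<'E'
def plan(pos,yaw):
    """TCP target, tool down -> increments from measured pose"""
    s=env.state(); R0=Ro.from_euler("xyz",s["tcp_rot"]); R1=Ro.from_euler("xyz",[np.pi,0,yaw])
    d=R0.inv().apply(np.array(pos)-s["eef_pos"]); r=(R0.inv()*R1).as_rotvec()/np.radians(6)
    print("t",round(s["t"],2),"at",s["eef_pos"].round(1),s["tcp_rot"].round(3),"F",s["ft_force"].round(1),"op",round(s["opening"],3),"\n d",d.round(1),"r",r.round(2),"q",s["joints"].round(2))
E
python3 -c "
from h import *
plan([489.5,-57.5,400],.232)"
```

```text
t 0.35 at [ 173.8 -600.3  404.6] [-3.141 -0.     0.282] F [ 0.3  0.2 -0.5] op 0.997 
 d [ 454.2 -433.7    4.7] r [-0.   -0.    0.48] q [-1.39  0.49  1.56  0.    1.09 -0.11]
```

Request:
{"api": "play_rows", "payload": {
  "increments": [
    {"dx": 30,"dy": -28,"dz": 0,"rx": 0,"ry": 0,"rz": 0},
    {"dx": 60,"dy": -57,"dz": 0,"rx": 0,"ry": 0,"rz": 0},
    {"dx": 90,"dy": -86,"dz": 0,"rx": 0,"ry": 0,"rz": 0.1},
    {"dx": 120,"dy": -115,"dz": 0,"rx": 0,"ry": 0,"rz": 0.2},
    {"dx": 150,"dy": -143,"dz": 0,"rx": 0,"ry": 0,"rz": 0.3},
    {"dx": 180,"dy": -172,"dz": 0,"rx": 0,"ry": 0,"rz": 0.4},
    {"dx": 210,"dy": -200,"dz": 0,"rx": 0,"ry": 0,"rz": 0.5},
    {"dx": 240,"dy": -229,"dz": 0,"rx": 0,"ry": 0,"rz": 0.5}
  ],
  "fingers": 1
}}

```text
t: 1.02
eef_pos: [341.1, -311.9, 404.9]
tcp_rot: [3.141, -0.0, 0.228]
ft_force: [1.3, -0.7, -0.4]
opening: 1.0
```

```bash
python3 -c "
from h import *
plan([489.5,-57.5,400],.232)"
```

```text
t 1.02 at [ 341.1 -311.9  404.9] [ 3.141 -0.     0.228] F [ 1.3 -0.7 -0.4] op 1.0 
 d [ 202.1 -214.2    4.9] r [ 0.   -0.   -0.03] q [-0.88  0.26  1.94  0.    0.94  0.46]
```

Request:
{"api": "play_rows", "payload": {
  "increments": [
    {"dx": 27,"dy": -28,"dz": 0,"rx": 0,"ry": 0,"rz": 0},
    {"dx": 54,"dy": -57,"dz": 0,"rx": 0,"ry": 0,"rz": 0},
    {"dx": 81,"dy": -86,"dz": 0,"rx": 0,"ry": 0,"rz": 0},
    {"dx": 108,"dy": -114,"dz": 0,"rx": 0,"ry": 0,"rz": 0},
    {"dx": 135,"dy": -143,"dz": 0,"rx": 0,"ry": 0,"rz": 0},
    {"dx": 162,"dy": -172,"dz": 0,"rx": 0,"ry": 0,"rz": 0},
    {"dx": 190,"dy": -200,"dz": 0,"rx": 0,"ry": 0,"rz": 0},
    {"dx": 202,"dy": -214,"dz": 5,"rx": 0,"ry": 0,"rz": 0}
  ],
  "fingers": 1
}}

```text
t: 1.68
eef_pos: [491.0, -54.6, 400.6]
tcp_rot: [3.141, -0.002, 0.23]
ft_force: [-0.2, -0.4, -0.1]
opening: 1.001
```

```bash
python3 -c "
from h import *
plan([489.5,-57.5,283],.232)
c=cam('wrist'); cv2.imwrite('pics/w1.png',c['image'][:,:,::-1])
plan([489.5,-57.5,283],.232)
print(proj(c,[[496.5,-85,128],[483.4,-28,128],[489.5,-57.5,126],[489.5,-57.5,88]]))"
```

```text
t 1.68 at [491.  -54.6 400.6] [ 3.141e+00 -2.000e-03  2.300e-01] F [-0.2 -0.4 -0.1] op 1.001 
 d [ -2.4   2.4 117.6] r [ 0.01 -0.02 -0.02] q [-0.24  0.31  1.88  0.    0.95  1.1 ]
t 1.73 at [491.2 -53.7 399.3] [-3.141e+00 -1.000e-03  2.310e-01] F [-0.8  1.8 -1.7] op 1.001 
 d [ -2.7   3.3 116.3] r [-0.   -0.01 -0.01] q [-0.24  0.31  1.88  0.    0.95  1.1 ]
[[363.32101558 247.26554262]
 [281.04940103 246.94209103]
 [323.39343391 247.21576282]
 [323.06970873 234.16609226]]
```

View pics/w1.png

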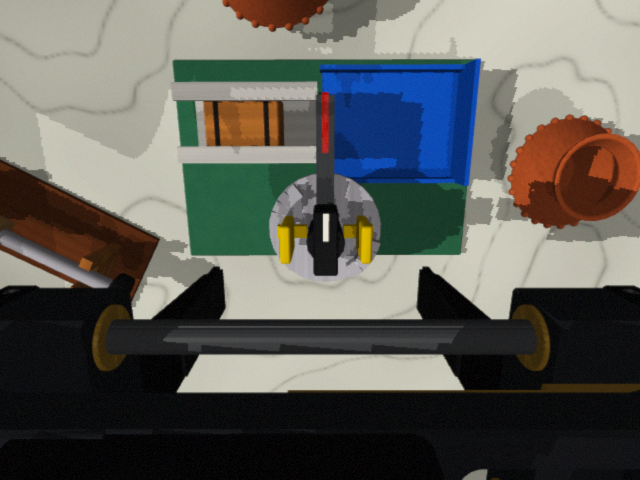

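```bash
python3 -c "
from h import *
im=cv2.imread('pics/w1.png');h=cv2.cvtColor(im,cv2.COLOR_BGR2HSV);m=cv2.inRange(h,(22,170,90),(35,255,255))
m[:,:270]=0;m[:,385:]=0
m[275:]=0
n,l,s,ce=cv2.connectedComponentsWithStats(m);print(s[1:],ce[1:])
c=cam('wrist');
# columns near outer faces: rows of full extents
for u in range(274,300,2):print(u,m[:,u].sum()//255,end=' ')
a,b=[onz(c,*p,128) for p in((285,244),(366,244))];print(a,b,(a+b)/2)
# barrel corners z82 in wrist: mouth/inlet
B=[onz(c,*p,82) for p in((172,84),(317,84),(317,161),(178,161))];print(np.round(B,1))
"
```

```text
[[285 217   1   1   1]
 [284 219   1   1   1]
 [277 221  14  43 424]
 [358 221  15  43 508]
 [294 226  13  12 156]
 [343 226  13  12 152]] [[285.         217.        ]
 [284.         219.        ]
 [284.22641509 243.39386792]
 [364.93110236 242.56299213]
 [300.         231.5       ]
 [349.15789474 231.39473684]]
274 0 276 0 278 13 280 36 282 41 284 39 286 38 288 37 290 15 292 0 294 12 296 12 298 12 [486.29840304 -29.22955577 128.        ] [499.39562376 -84.8599647  128.        ] [492.8470134  -57.04476023 128.        ]
[[575.1  80.3  82. ]
 [600.  -25.5  82. ]
 [544.8 -38.3  82. ]
 [519.8  68.4  82. ]]
```

Request:
{"api": "play_rows", "payload": {
  "increments": [
    {"dx": -1.7,"dy": 3.5,"dz": 20,"rx": 0,"ry": 0,"rz": 0},
    {"dx": -1.7,"dy": 3.5,"dz": 50,"rx": 0,"ry": 0,"rz": 0},
    {"dx": -1.7,"dy": 3.5,"dz": 75,"rx": 0,"ry": 0,"rz": 0},
    {"dx": -1.7,"dy": 3.5,"dz": 95,"rx": 0,"ry": 0,"rz": 0},
    {"dx": -1.7,"dy": 3.5,"dz": 110,"rx": 0,"ry": 0,"rz": 0},
    {"dx": -1.7,"dy": 3.5,"dz": 116,"rx": 0,"ry": 0,"rz": 0},
    {"dx": -1.7,"dy": 3.5,"dz": 116,"rx": 0,"ry": 0,"rz": 0}
  ],
  "fingers": 1
}}

```text
t: 2.37
eef_pos: [489.2, -59.6, 282.5]
tcp_rot: [-3.141, 0.002, 0.231]
ft_force: [-0.2, 0.6, -0.7]
opening: 1.003
```

```bash
python3 -c "
from h import *
plan([490.5,-57.5,283],.232)"
```

```text
t 2.37 at [489.2 -59.6 282.5] [-3.141e+00  2.000e-03  2.310e-01] F [-0.2  0.6 -0.7] op 1.003 
 d [ 1.7 -1.8 -0.5] r [-0.01  0.02 -0.01] q [-0.26  0.48  2.    0.    0.66  1.08]
```

Close the fingers while correcting the small offset.

Request:
{"api": "play_rows", "payload": {
  "increments": [
    {"dx": 1.5,"dy": -1.5,"dz": 0,"rx": 0,"ry": 0,"rz": 0},
    {"dx": 1.5,"dy": -1.5,"dz": 0,"rx": 0,"ry": 0,"rz": 0},
    {"dx": 1.5,"dy": -1.5,"dz": 0,"rx": 0,"ry": 0,"rz": 0},
    {"dx": 1.5,"dy": -1.5,"dz": 0,"rx": 0,"ry": 0,"rz": 0},
    {"dx": 1.5,"dy": -1.5,"dz": 0,"rx": 0,"ry": 0,"rz": 0},
    {"dx": 1.5,"dy": -1.5,"dz": 0,"rx": 0,"ry": 0,"rz": 0},
    {"dx": 1.5,"dy": -1.5,"dz": 0,"rx": 0,"ry": 0,"rz": 0},
    {"dx": 1.5,"dy": -1.5,"dz": 0,"rx": 0,"ry": 0,"rz": 0}
  ],
  "fingers": 0
}}

```text
t: 3.03
eef_pos: [490.4, -57.9, 283.0]
tcp_rot: [-3.141, 0.001, 0.231]
ft_force: [-1.4, 0.1, 6.7]
opening: 0.498
```

```bash
python3 -c "
from h import *
c=cam('wrist'); cv2.imwrite('pics/w2.png',c['image'][:,:,::-1])
plan([490.5,-57.5,283],.232)"
```

```text
t 3.08 at [490.4 -57.9 283. ] [-3.141e+00  1.000e-03  2.320e-01] F [-0.6 -0.7  6.9] op 0.454 
 d [ 0.1 -0.3  0. ] r [-0.01  0.01 -0.  ] q [-0.25  0.48  2.   -0.    0.66  1.09]
```

View pics/w2.png

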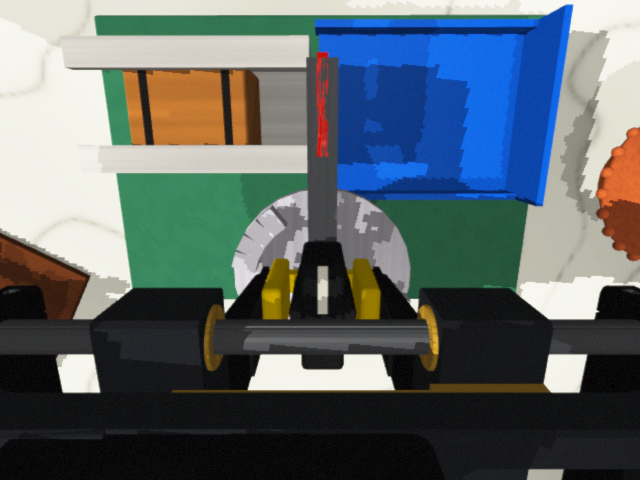

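The tabs at (276,290) and (367,290) are pinched between the pads and nearly fully in, at an opening of about 43 mm. Now I turn it.

Request:
{"api": "play_rows", "payload": {
  "increments": [
    {"dx": 0,"dy": 0,"dz": 0,"rx": 0,"ry": 0,"rz": 0.4},
    {"dx": 0,"dy": 0,"dz": 0,"rx": 0,"ry": 0,"rz": 1.1},
    {"dx": 0,"dy": 0,"dz": 0,"rx": 0,"ry": 0,"rz": 1.9},
    {"dx": 0,"dy": 0,"dz": 0,"rx": 0,"ry": 0,"rz": 2.7},
    {"dx": 0,"dy": 0,"dz": 0,"rx": 0,"ry": 0,"rz": 3.5},
    {"dx": 0,"dy": 0,"dz": 0,"rx": 0,"ry": 0,"rz": 4.3},
    {"dx": 0,"dy": 0,"dz": 0,"rx": 0,"ry": 0,"rz": 5.1},
    {"dx": 0,"dy": 0,"dz": 0,"rx": 0,"ry": 0,"rz": 5.7}
  ],
  "fingers": 0
}}

```text
t: 3.75
eef_pos: [490.5, -58.1, 283.3]
tcp_rot: [3.141, 0.001, -0.37]
ft_force: [-0.8, -2.3, 4.0]
opening: 0.433
```

```bash
python3 -c "
from h import *
plan([490.5,-57.5,283],.232-1.2)"
```

```text
t 3.75 at [490.5 -58.1 283.3] [ 3.141e+00  1.000e-03 -3.700e-01] F [-0.8 -2.3  4. ] op 0.433 
 d [-0.2 -0.5  0.3] r [0.01 0.   5.71] q [-0.25  0.48  2.   -0.    0.66  1.69]
```

Request:
{"api": "play_rows", "payload": {
  "increments": [
    {"dx": 0,"dy": 0,"dz": 0,"rx": 0,"ry": 0,"rz": 0.9},
    {"dx": 0,"dy": 0,"dz": 0,"rx": 0,"ry": 0,"rz": 1.8},
    {"dx": 0,"dy": 0,"dz": 0,"rx": 0,"ry": 0,"rz": 2.7},
    {"dx": 0,"dy": 0,"dz": 0,"rx": 0,"ry": 0,"rz": 3.6},
    {"dx": 0,"dy": 0,"dz": 0,"rx": 0,"ry": 0,"rz": 4.5},
    {"dx": 0,"dy": 0,"dz": 0,"rx": 0,"ry": 0,"rz": 5.3},
    {"dx": 0,"dy": 0,"dz": 0,"rx": 0,"ry": 0,"rz": 5.8},
    {"dx": 0,"dy": 0,"dz": 0,"rx": 0,"ry": 0,"rz": 5.8}
  ],
  "fingers": 0
}}

```text
t: 4.42
eef_pos: [490.6, -57.9, 283.4]
tcp_rot: [3.141, 0.0, -0.979]
ft_force: [1.9, 2.9, 0.2]
opening: 0.431
```

```bash
python3 -c "
from h import *
print(env.state()['moment'])
c=cam('wrist'); cv2.imwrite('pics/w3.png',c['image'][:,:,::-1])
c=cam('top'); cv2.imwrite('pics/t3.png',c['image'][:,:,::-1])
plan([490.5,-57.5,283],.232-1.2)"
```

```text
[ 0.65134485 -0.33966712  0.34161616]
t 4.52 at [490.6 -57.9 283.4] [ 3.141  0.    -0.975] F [1.9 3.3 1.1] op 0.432 
 d [-0.4 -0.1  0.4] r [ 0.    0.   -0.06] q [-0.25  0.48  2.   -0.    0.66  2.29]
```

View pics/w3.png

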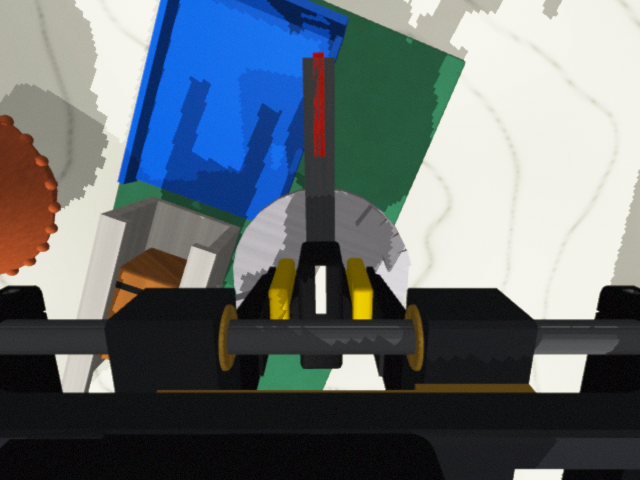

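The gate at (320,105) has swung beside the tray, and the moment suggests it is at the stop. I'll press slightly more to be sure.

Request:
{"api": "play_rows", "payload": {
  "increments": [
    {"dx": 0,"dy": 0,"dz": 0,"rx": 0,"ry": 0,"rz": 0.3},
    {"dx": 0,"dy": 0,"dz": 0,"rx": 0,"ry": 0,"rz": 0.3},
    {"dx": 0,"dy": 0,"dz": 0,"rx": 0,"ry": 0,"rz": 0.3}
  ],
  "fingers": 0
}}

```text
t: 4.77
eef_pos: [490.6, -57.8, 283.4]
tcp_rot: [3.141, -0.0, -1.003]
ft_force: [1.2, 1.8, 0.9]
opening: 0.43
```

```bash
python3 -c "
from h import *
print(env.state()['moment'])
plan([490.5,-57.5,283],.232-1.2)"
```

```text
[ 0.42221479 -0.27129234  0.92287343]
t 4.77 at [490.6 -57.8 283.4] [ 3.141 -0.    -1.003] F [1.2 1.8 0.9] op 0.43 
 d [-0.3 -0.1  0.4] r [ 0.   -0.   -0.34] q [-0.25  0.48  2.   -0.    0.66  2.32]
```

The moment rose to 0.92 N m, so it is at the stop. Release.

Request:
{"api": "play_rows", "payload": {
  "increments": [
    {"dx": 0,"dy": 0,"dz": 0,"rx": 0,"ry": 0,"rz": -0.1},
    {"dx": 0,"dy": 0,"dz": 0,"rx": 0,"ry": 0,"rz": -0.1},
    {"dx": 0,"dy": 0,"dz": 0,"rx": 0,"ry": 0,"rz": -0.2},
    {"dx": 0,"dy": 0,"dz": 0,"rx": 0,"ry": 0,"rz": -0.2},
    {"dx": 0,"dy": 0,"dz": 0,"rx": 0,"ry": 0,"rz": -0.2},
    {"dx": 0,"dy": 0,"dz": 0,"rx": 0,"ry": 0,"rz": -0.2},
    {"dx": 0,"dy": 0,"dz": 0,"rx": 0,"ry": 0,"rz": -0.2},
    {"dx": 0,"dy": 0,"dz": 0,"rx": 0,"ry": 0,"rz": -0.2}
  ],
  "fingers": 1
}}

```text
t: 5.43
eef_pos: [490.6, -57.9, 283.5]
tcp_rot: [3.141, -0.0, -0.982]
ft_force: [0.4, 0.3, 0.4]
opening: 0.938
```

Request:
{"api": "play_rows", "payload": {
  "increments": [
    {"dx": 0,"dy": 0,"dz": -20,"rx": 0,"ry": 0,"rz": 0},
    {"dx": 0,"dy": 0,"dz": -50,"rx": 0,"ry": 0,"rz": 0},
    {"dx": 0,"dy": 0,"dz": -85,"rx": 0,"ry": 0,"rz": 0},
    {"dx": 0,"dy": 0,"dz": -115,"rx": 0,"ry": 0,"rz": 0},
    {"dx": 0,"dy": 0,"dz": -120,"rx": 0,"ry": 0,"rz": 0}
  ],
  "fingers": 1
}}

```text
t: 5.85
eef_pos: [490.9, -57.8, 408.2]
tcp_rot: [-3.137, -0.006, -0.982]
ft_force: [-0.2, 0.5, -0.6]
opening: 1.0
```

```bash
python3 -c "
from h import *
c=cam('wrist'); cv2.imwrite('pics/w4.png',c['image'][:,:,::-1])
P=proj(c,[[489.5,-57.5,128]]);print(P)
im=c['image'];h=cv2.cvtColor(im,cv2.COLOR_RGB2HSV);m=cv2.inRange(h,(22,170,90),(35,255,255));m[280:]=0
n,l,s,ce=cv2.connectedComponentsWithStats(m);
for i in range(1,n):
  if s[i,4]>30: print(s[i],ce[i],onz(c,*ce[i],128))
# rod grasp plan: above handle
plan([421,268,320],np.pi/2-.268)"
```

```text
[[324.7840639 244.4084946]]
[341 221  29  38 639] [357.9029734  236.41940532] [472.85495573 -75.87253309 128.        ]
[293 223  13  13 148] [298.94594595 229.04054054] [511.46325592 -56.70000458 128.        ]
[276 224  14  36 380] [282.81052632 240.82894737] [516.4571933  -42.74287372 128.        ]
t 5.9 at [490.7 -57.8 406.8] [-3.138 -0.005 -0.982] F [ 0.2 -0.7 -0.3] op 0.999 
 d [-310.1 -122.5   85.8] r [  0.03  -0.07 -21.82] q [-0.25  0.3   1.87 -0.    0.96  2.3 ]
```

View pics/w4.png

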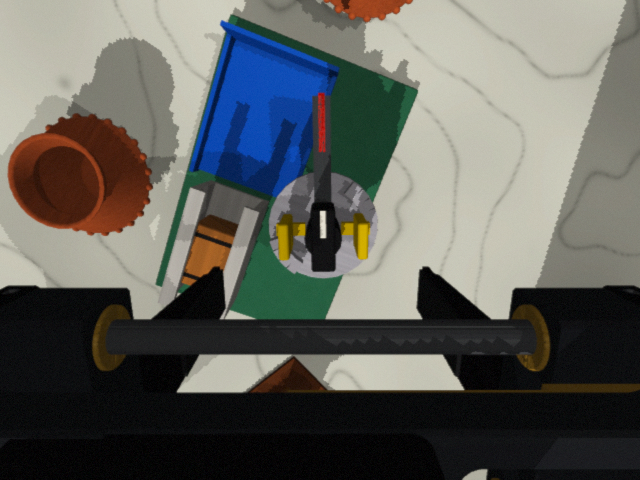

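The gate stays open, and the tabs at (283,241) and (363,236) are 80 px apart, as they were when out. Now I go to the rod.

Request:
{"api": "play_rows", "payload": {
  "increments": [
    {"dx": -15,"dy": -6,"dz": 0,"rx": 0,"ry": 0,"rz": -1.1},
    {"dx": -35,"dy": -14,"dz": 0,"rx": 0,"ry": 0,"rz": -2.2},
    {"dx": -55,"dy": -22,"dz": 0,"rx": 0,"ry": 0,"rz": -3.3},
    {"dx": -75,"dy": -30,"dz": 0,"rx": 0,"ry": 0,"rz": -4.4},
    {"dx": -95,"dy": -38,"dz": 0,"rx": 0,"ry": 0,"rz": -5.5},
    {"dx": -115,"dy": -46,"dz": 0,"rx": 0,"ry": 0,"rz": -6.6},
    {"dx": -135,"dy": -54,"dz": 0,"rx": 0,"ry": 0,"rz": -7.7},
    {"dx": -155,"dy": -62,"dz": 0,"rx": 0,"ry": 0,"rz": -8.8}
  ],
  "fingers": 1
}}

```text
t: 6.57
eef_pos: [455.8, 106.5, 405.2]
tcp_rot: [3.14, -0.004, -0.055]
ft_force: [0.9, -0.9, -0.6]
opening: 1.003
```

```bash
python3 -c "
from h import *
plan([421,268,400],np.pi/2-.268)"
```

```text
t 6.57 at [455.8 106.5 405.2] [ 3.14  -0.004 -0.055] F [ 0.9 -0.9 -0.6] op 1.003 
 d [ -43.7 -159.3    4.7] r [  0.04  -0.02 -12.97] q [ 0.09  0.27  1.93 -0.    0.94  1.72]
```

Request:
{"api": "play_rows", "payload": {
  "increments": [
    {"dx": -6,"dy": -20,"dz": 0,"rx": 0,"ry": 0,"rz": -1.1},
    {"dx": -12,"dy": -40,"dz": 0,"rx": 0,"ry": 0,"rz": -2.2},
    {"dx": -18,"dy": -60,"dz": 0,"rx": 0,"ry": 0,"rz": -3.3},
    {"dx": -24,"dy": -80,"dz": 0,"rx": 0,"ry": 0,"rz": -4.4},
    {"dx": -30,"dy": -100,"dz": 0,"rx": 0,"ry": 0,"rz": -5.5},
    {"dx": -35,"dy": -120,"dz": 0,"rx": 0,"ry": 0,"rz": -6.6},
    {"dx": -40,"dy": -140,"dz": 0,"rx": 0,"ry": 0,"rz": -7.7},
    {"dx": -43,"dy": -159,"dz": 4,"rx": 0,"ry": 0,"rz": -8.8}
  ],
  "fingers": 1
}}

```text
t: 7.23
eef_pos: [421.1, 268.7, 400.0]
tcp_rot: [3.137, -0.001, 0.872]
ft_force: [0.2, -0.6, -0.3]
opening: 0.998
```

Request:
{"api": "play_rows", "payload": {
  "increments": [
    {"dx": 0,"dy": 0,"dz": 0,"rx": 0,"ry": 0,"rz": -1.1},
    {"dx": 0,"dy": 0,"dz": 0,"rx": 0,"ry": 0,"rz": -2.2},
    {"dx": 0,"dy": 0,"dz": 0,"rx": 0,"ry": 0,"rz": -3.3},
    {"dx": 0,"dy": 0,"dz": 0,"rx": 0,"ry": 0,"rz": -4.1},
    {"dx": 0,"dy": 0,"dz": 0,"rx": 0,"ry": 0,"rz": -4.1}
  ],
  "fingers": 1
}}

```text
t: 7.65
eef_pos: [421.0, 268.7, 398.8]
tcp_rot: [3.139, 0.002, 1.305]
ft_force: [0.1, 0.1, 0.3]
opening: 1.001
```

```bash
python3 -c "
from h import *
c=cam('wrist'); cv2.imwrite('pics/w5.png',c['image'][:,:,::-1])
np.savez('w5.npz',R=c['R'],C=c['C'],K=c['K'])
plan([421,268,400],np.pi/2-.268)
print(proj(c,[[421.4,269,62],[380,119,50]]))"
```

```text
t 7.7 at [421.1 268.7 398.9] [3.139e+00 2.000e-03 1.300e+00] F [-0.4  1.  -0.1] op 1.0 
 d [-0.7  0.1 -1.1] r [ 0.03  0.02 -0.03] q [ 0.44  0.32  1.87 -0.    0.95  0.71]
[[319.05941612 222.06609871]
 [318.72504983 369.48957563]]
```

View pics/w5.png

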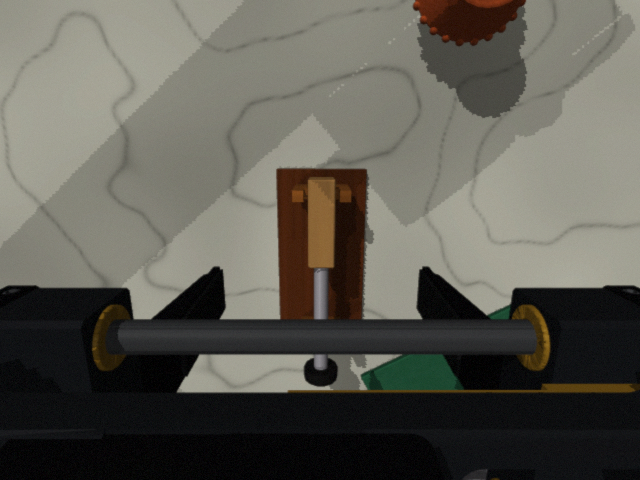

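The rod lies vertically in the picture: handle top at rows 177–267, column 321, and head at (320,372). This agrees with the prediction of (319,222) to 1–2 mm. Descending.

Request:
{"api": "play_rows", "payload": {
  "increments": [
    {"dx": 0,"dy": 0.8,"dz": 25,"rx": 0,"ry": 0,"rz": 0},
    {"dx": 0,"dy": 0.8,"dz": 60,"rx": 0,"ry": 0,"rz": 0},
    {"dx": 0,"dy": 0.8,"dz": 95,"rx": 0,"ry": 0,"rz": 0},
    {"dx": 0,"dy": 0.8,"dz": 130,"rx": 0,"ry": 0,"rz": 0},
    {"dx": 0,"dy": 0.8,"dz": 155,"rx": 0,"ry": 0,"rz": 0},
    {"dx": 0,"dy": 0.8,"dz": 171,"rx": 0,"ry": 0,"rz": 0},
    {"dx": 0,"dy": 0.8,"dz": 178,"rx": 0,"ry": 0,"rz": 0},
    {"dx": 0,"dy": 0.8,"dz": 178,"rx": 0,"ry": 0,"rz": 0}
  ],
  "fingers": 1
}}

```text
t: 8.37
eef_pos: [422.0, 267.7, 219.4]
tcp_rot: [3.141, 0.004, 1.298]
ft_force: [-0.1, -0.1, 0.4]
opening: 0.999
```

```bash
python3 -c "
from h import *
plan([422,269,221],np.pi/2-.268)"
```

```text
t 8.37 at [422.  267.7 219.4] [3.141 0.004 1.298] F [-0.1 -0.1  0.4] op 0.999 
 d [ 1.2 -0.4 -1.6] r [ 0.01  0.04 -0.05] q [ 0.43  0.6   2.03 -0.01  0.51  0.71]
```

Request:
{"api": "play_rows", "payload": {
  "increments": [
    {"dx": 1,"dy": 0,"dz": -1.5,"rx": 0,"ry": 0,"rz": 0},
    {"dx": 1,"dy": 0,"dz": -1.5,"rx": 0,"ry": 0,"rz": 0},
    {"dx": 1,"dy": 0,"dz": -1.5,"rx": 0,"ry": 0,"rz": 0},
    {"dx": 1,"dy": 0,"dz": -1.5,"rx": 0,"ry": 0,"rz": 0},
    {"dx": 1,"dy": 0,"dz": -1.5,"rx": 0,"ry": 0,"rz": 0},
    {"dx": 1,"dy": 0,"dz": -1.5,"rx": 0,"ry": 0,"rz": 0},
    {"dx": 1,"dy": 0,"dz": -1.5,"rx": 0,"ry": 0,"rz": 0},
    {"dx": 1,"dy": 0,"dz": -1.5,"rx": 0,"ry": 0,"rz": 0}
  ],
  "fingers": 0
}}

```text
t: 9.03
eef_pos: [422.3, 268.7, 221.0]
tcp_rot: [3.141, 0.004, 1.298]
ft_force: [0.4, -0.3, 0.2]
opening: 0.496
```

Request:
{"api": "play_rows", "payload": {
  "increments": [
    {"dx": 0,"dy": 0,"dz": 0,"rx": 0,"ry": 0,"rz": 0},
    {"dx": 0,"dy": 0,"dz": 0,"rx": 0,"ry": 0,"rz": 0},
    {"dx": 0,"dy": 0,"dz": 0,"rx": 0,"ry": 0,"rz": 0}
  ],
  "fingers": 0
}}

```text
t: 9.28
eef_pos: [422.3, 268.7, 221.0]
tcp_rot: [3.141, 0.004, 1.298]
ft_force: [-0.3, 0.3, 0.0]
opening: 0.284
```

```bash
python3 -c "
from h import *
print(env.state()['moment'])
plan([422,269,221],np.pi/2-.268)"
```

```text
[-0.00010161 -0.08410086 -0.00082899]
t 9.28 at [422.3 268.7 221. ] [3.141 0.004 1.298] F [-0.3  0.3  0. ] op 0.284 
 d [ 0.2 -0.4 -0. ] r [ 0.01  0.04 -0.05] q [ 0.44  0.6   2.03 -0.01  0.52  0.71]
```

Request:
{"api": "play_rows", "payload": {
  "increments": [
    {"dx": 0,"dy": 0,"dz": 0,"rx": 0,"ry": 0,"rz": 0},
    {"dx": 0,"dy": 0,"dz": 0,"rx": 0,"ry": 0,"rz": 0},
    {"dx": 0,"dy": 0,"dz": 0,"rx": 0,"ry": 0,"rz": 0}
  ],
  "fingers": 0
}}

```text
t: 9.53
eef_pos: [422.3, 268.7, 221.0]
tcp_rot: [3.141, 0.004, 1.297]
ft_force: [-0.3, 0.2, 0.4]
opening: 0.251
```

```bash
python3 -c "
from h import *
print(env.state()['moment'])
plan([422,269,221],np.pi/2-.268)"
```

```text
[ 0.00653149 -0.07675786 -0.03255379]
t 9.53 at [422.3 268.7 221. ] [3.141 0.004 1.297] F [-0.3  0.2  0.4] op 0.251 
 d [ 0.2 -0.4 -0. ] r [ 0.01  0.04 -0.05] q [ 0.44  0.6   2.03 -0.01  0.52  0.71]
```

Gripped at about 24 mm, the handle's width. Pose to remember for putting it back: TCP (422.3, 268.7, 221.0), yaw 1.297. Lift.

Request:
{"api": "play_rows", "payload": {
  "increments": [
    {"dx": 0,"dy": 0,"dz": -8,"rx": 0,"ry": 0,"rz": 0},
    {"dx": 0,"dy": 0,"dz": -25,"rx": 0,"ry": 0,"rz": 0},
    {"dx": 0,"dy": 0,"dz": -50,"rx": 0,"ry": 0,"rz": 0},
    {"dx": 0,"dy": 0,"dz": -75,"rx": 0,"ry": 0,"rz": 0},
    {"dx": 0,"dy": 0,"dz": -95,"rx": 0,"ry": 0,"rz": 0},
    {"dx": 0,"dy": 0,"dz": -100,"rx": 0,"ry": 0,"rz": 0}
  ],
  "fingers": 0
}}

```text
t: 10.03
eef_pos: [422.4, 269.2, 324.1]
tcp_rot: [3.138, 0.001, 1.298]
ft_force: [0.3, 0.2, -1.0]
opening: 0.25
```

```bash
python3 -c "
from h import *
print(env.state()['moment'])
yw=.231;g=np.array([558.8,20.4])+245*np.array([-np.sin(yw),np.cos(yw)]);print(g)
plan([*g,321],np.pi/2+yw)"
```

```text
[ 0.08719122 -0.13449242 -0.02747661]
[502.70698643 258.89229302]
t 10.03 at [422.4 269.2 324.1] [3.138e+00 1.000e-03 1.298e+00] F [ 0.3  0.2 -1. ] op 0.25 
 d [11.7 80.1  3.4] r [ 0.03  0.02 -4.81] q [ 0.44  0.42  1.95 -0.01  0.77  0.71]
```

Request:
{"api": "play_rows", "payload": {
  "increments": [
    {"dx": 1,"dy": 8,"dz": 0,"rx": 0,"ry": 0,"rz": -0.4},
    {"dx": 3,"dy": 22,"dz": 0,"rx": 0,"ry": 0,"rz": -1.2},
    {"dx": 5,"dy": 36,"dz": 0,"rx": 0,"ry": 0,"rz": -2.1},
    {"dx": 7,"dy": 50,"dz": 0,"rx": 0,"ry": 0,"rz": -3.0},
    {"dx": 9,"dy": 64,"dz": 0,"rx": 0,"ry": 0,"rz": -3.9},
    {"dx": 11,"dy": 75,"dz": 2,"rx": 0,"ry": 0,"rz": -4.5},
    {"dx": 12,"dy": 80,"dz": 3,"rx": 0,"ry": 0,"rz": -4.8},
    {"dx": 12,"dy": 80,"dz": 3,"rx": 0,"ry": 0,"rz": -4.8}
  ],
  "fingers": 0
}}

```text
t: 10.7
eef_pos: [503.5, 258.9, 320.4]
tcp_rot: [3.14, 0.003, 1.801]
ft_force: [-0.4, 0.7, -1.4]
opening: 0.247
```

```bash
python3 -c "
from h import *
for n in ('wrist','top','side'):
  c=cam(n); cv2.imwrite(f'pics/{n}6.png',c['image'][:,:,::-1])
yw=.231;g=np.array([558.8,20.4])+245*np.array([-np.sin(yw),np.cos(yw)])
plan([*g,223],np.pi/2+yw)"
```

```text
t 10.85 at [502.3 259.2 321. ] [3.140e+00 3.000e-03 1.799e+00] F [ 0.5  0.2 -2.2] op 0.252 
 d [-0.1  0.2 98. ] r [ 0.02  0.03 -0.03] q [ 0.36  0.51  1.8  -0.    0.84  0.13]
```

View pics/wrist6.png

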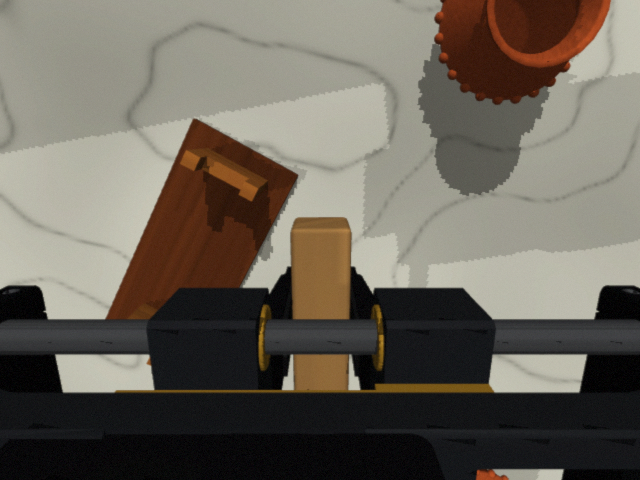

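View pics/side6.png

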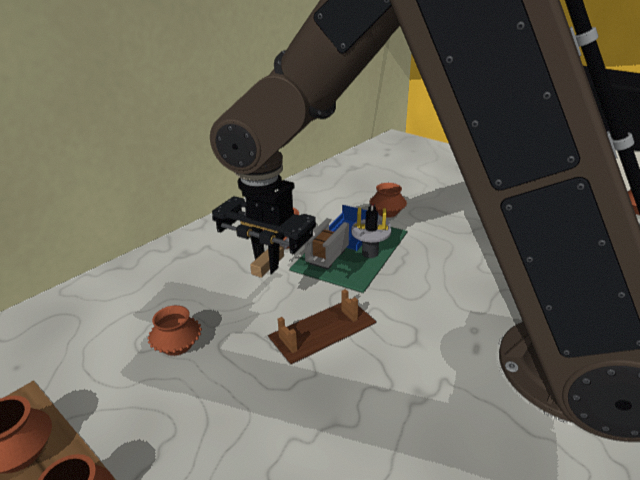

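View pics/top6.png

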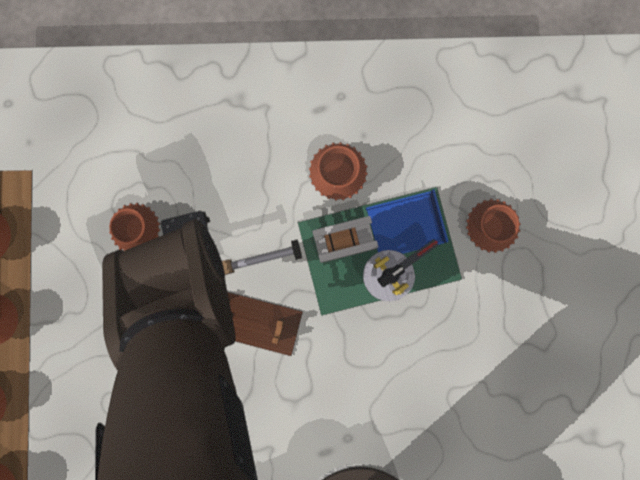

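The rod is held level, and in the top view its head is at (297,250), pointing at the barrel inlet (315,245). Checking the alignment, then lowering.

```bash
python3 -c "
from h import *
c=cam('top')
im=cv2.imread('pics/top6.png');cv2.imwrite('pics/t6c.png',cv2.resize(im[205:285,215:355],None,fx=5,fy=5,interpolation=cv2.INTER_CUBIC))
print(proj(c,[[539.2,103.5,150],[502.3-.2293*-40,259-.973*40,150]]))"
```

```text
[[297.93307426 247.92520661]
 [230.24363921 265.08535101]]
```

View pics/t6c.png

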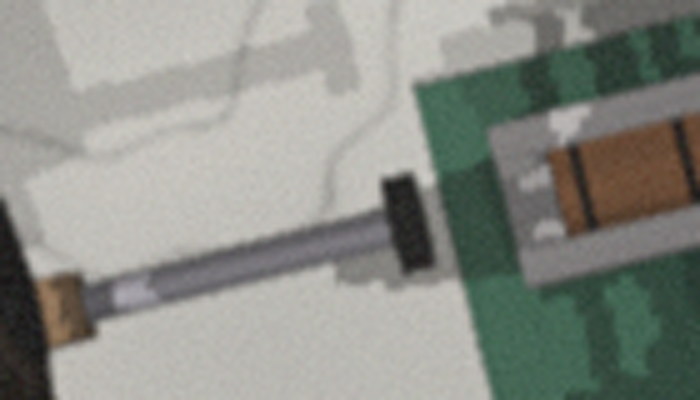

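Request:
{"api": "play_rows", "payload": {
  "increments": [
    {"dx": 0,"dy": 0,"dz": 15,"rx": 0,"ry": 0,"rz": 0},
    {"dx": 0,"dy": 0,"dz": 40,"rx": 0,"ry": 0,"rz": 0},
    {"dx": 0,"dy": 0,"dz": 65,"rx": 0,"ry": 0,"rz": 0},
    {"dx": 0,"dy": 0,"dz": 85,"rx": 0,"ry": 0,"rz": 0},
    {"dx": 0,"dy": 0,"dz": 95,"rx": 0,"ry": 0,"rz": 0},
    {"dx": 0,"dy": 0,"dz": 98,"rx": 0,"ry": 0,"rz": 0},
    {"dx": 0,"dy": 0,"dz": 98,"rx": 0,"ry": 0,"rz": 0}
  ],
  "fingers": 0
}}

```text
t: 11.48
eef_pos: [502.5, 259.1, 223.0]
tcp_rot: [3.14, 0.003, 1.799]
ft_force: [0.4, -0.6, -1.2]
opening: 0.253
```

```bash
python3 -c "
from h import *
for n in ('top','side'):
  c=cam(n); im=c['image'][:,:,::-1]
  if n=='top': im=cv2.resize(im[205:285,215:355],None,fx=5,fy=5,interpolation=cv2.INTER_CUBIC)
  else: im=cv2.resize(im[170:310,220:420],None,fx=4,fy=4,interpolation=cv2.INTER_CUBIC)
  cv2.imwrite(f'pics/{n}7.png',im)
yw=.231;g=np.array([558.8,20.4])+245*np.array([-np.sin(yw),np.cos(yw)])
plan([*g,223],np.pi/2+yw)"
```

```text
t 11.58 at [502.7 259.2 224.2] [3.138e+00 3.000e-03 1.799e+00] F [-1.2  0.5 -2.3] op 0.247 
 d [-0.3 -0.1  1.2] r [ 0.03  0.03 -0.02] q [ 0.36  0.65  1.86 -0.01  0.62  0.14]
```

View pics/top7.png

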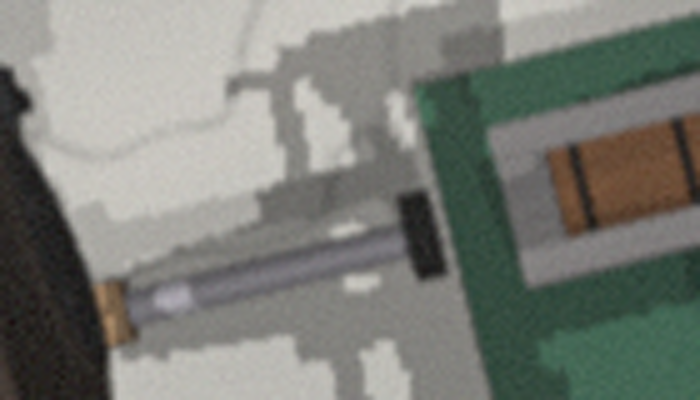

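View pics/side7.png

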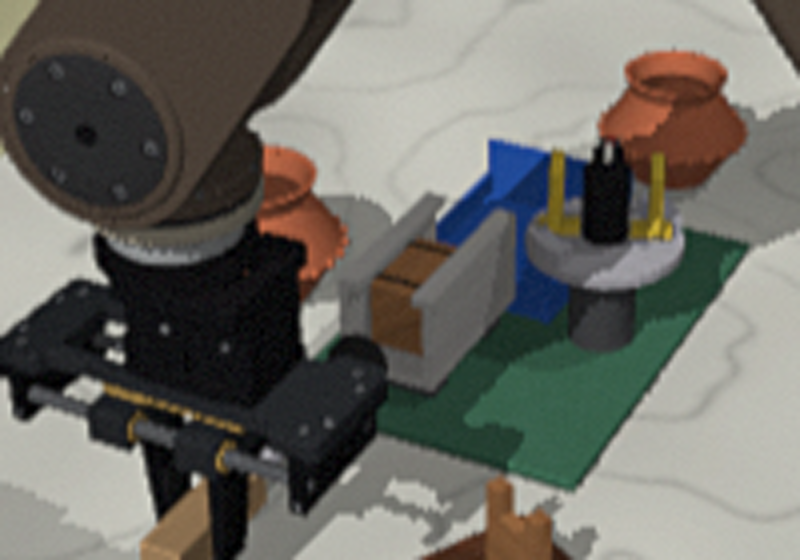

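```bash
python3 -c "
from h import *
c=cam('top');s=cam('side')
f=lambda x,y:((x+.5)/5-.5+215,(y+.5)/5-.5+205)
fs=lambda x,y:((x+.5)/4-.5+220,(y+.5)/4-.5+170)
yw=.231;E=np.array([558.8,20.4]);X=np.array([np.cos(yw),np.sin(yw)]);Y=np.array([-X[1],X[0]])
def ex(p,z):
  P=onz(c,*f(*p),z)[:2]-E; return (X@P).round(1),(Y@P).round(1)
for n,p,z in (('head c',(422,234),52),('head end edges',(398,200),52),('',(443,272),52),('shaft',(405,238),55),('shaft',(200,288),55),('barrel corners',(488,128),82),('',(530,287),82),('foll',(548,148),73),('',(575,233),73)): print(n,ex(p,z))
print(tri(c,f(422,234),s,fs(360,352)))
"
```

```text
head c (np.float64(-1.2), np.float64(88.9))
head end edges (np.float64(13.5), np.float64(94.6))
 (np.float64(-17.1), np.float64(84.7))
shaft (np.float64(-1.3), np.float64(95.4))
shaft (np.float64(-0.7), np.float64(174.8))
barrel corners (np.float64(29.2), np.float64(54.8))
 (np.float64(-31.3), np.float64(54.0))
foll (np.float64(17.3), np.float64(35.0))
 (np.float64(-15.7), np.float64(33.0))
(array([537.15831764, 106.45331821,  59.64689444]), np.float64(0.5392052449722465))
```

The rod's axis agrees with the bore's to about 1 mm. The head front is near y=+84 and the follower's rear face near y=+34. Now I push in.

Request:
{"api": "play_rows", "payload": {
  "increments": [
    {"dx": -8,"dy": 0,"dz": 1,"rx": 0,"ry": 0,"rz": 0},
    {"dx": -18,"dy": 0,"dz": 1,"rx": 0,"ry": 0,"rz": 0},
    {"dx": -28,"dy": 0,"dz": 1,"rx": 0,"ry": 0,"rz": 0},
    {"dx": -38,"dy": 0,"dz": 1,"rx": 0,"ry": 0,"rz": 0},
    {"dx": -46,"dy": 0,"dz": 1,"rx": 0,"ry": 0,"rz": 0},
    {"dx": -53,"dy": 0,"dz": 1,"rx": 0,"ry": 0,"rz": 0},
    {"dx": -60,"dy": 0,"dz": 1,"rx": 0,"ry": 0,"rz": 0},
    {"dx": -66,"dy": 0,"dz": 1,"rx": 0,"ry": 0,"rz": 0}
  ],
  "fingers": 0
}}

```text
t: 12.35
eef_pos: [517.9, 194.0, 223.5]
tcp_rot: [3.138, 0.003, 1.799]
ft_force: [-0.1, 0.7, -1.7]
opening: 0.25
```

```bash
python3 -c "
from h import *
c=cam('top'); im=c['image'][:,:,::-1]
cv2.imwrite('pics/t8.png',cv2.resize(im[180:320,270:470],None,fx=4,fy=4,interpolation=cv2.INTER_CUBIC))
yw=.231;E=np.array([558.8,20.4]);g=E+90*np.array([-np.sin(yw),np.cos(yw)])
plan([*g,223],np.pi/2+yw)"
```

```text
t 12.4 at [518.  193.4 223.5] [3.138e+00 3.000e-03 1.799e+00] F [ 0.5 -0.8 -2.2] op 0.247 
 d [-87.7   0.3   0.8] r [ 0.04  0.03 -0.03] q [ 0.24  0.64  1.9  -0.01  0.6   0.01]
```

View pics/t8.png

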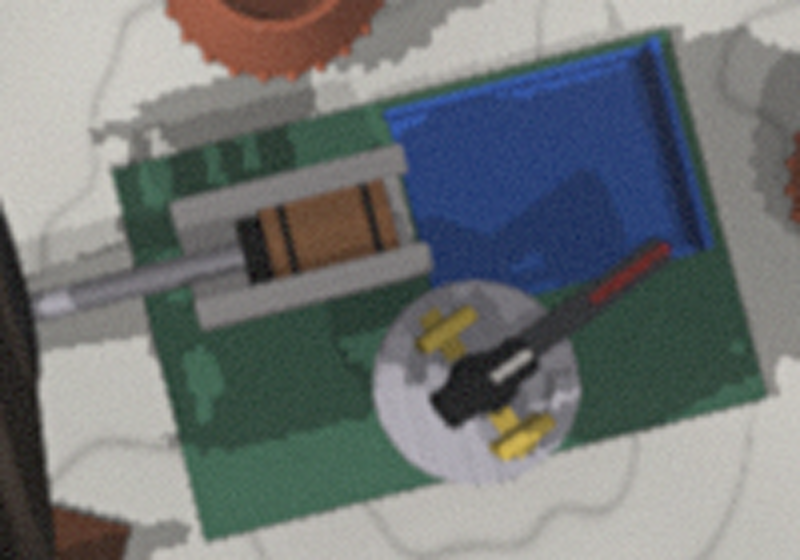

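The head (255,250) is touching the follower, which is moving towards the mouth. The gate (630,270) lies beside the tray. Continue.

Request:
{"api": "play_rows", "payload": {
  "increments": [
    {"dx": -8,"dy": 0,"dz": 0.5,"rx": 0,"ry": 0,"rz": 0},
    {"dx": -16,"dy": 0,"dz": 0.5,"rx": 0,"ry": 0,"rz": 0},
    {"dx": -24,"dy": 0,"dz": 0.5,"rx": 0,"ry": 0,"rz": 0},
    {"dx": -32,"dy": 0,"dz": 0.5,"rx": 0,"ry": 0,"rz": 0},
    {"dx": -40,"dy": 0,"dz": 0.5,"rx": 0,"ry": 0,"rz": 0},
    {"dx": -48,"dy": 0,"dz": 0.5,"rx": 0,"ry": 0,"rz": 0},
    {"dx": -56,"dy": 0,"dz": 0.5,"rx": 0,"ry": 0,"rz": 0},
    {"dx": -62,"dy": 0,"dz": 0.5,"rx": 0,"ry": 0,"rz": 0}
  ],
  "fingers": 0
}}

```text
t: 13.07
eef_pos: [532.2, 132.0, 223.2]
tcp_rot: [3.138, 0.003, 1.798]
ft_force: [0.3, 0.2, -1.7]
opening: 0.251
```

```bash
python3 -c "
from h import *
c=cam('top'); im=c['image'][:,:,::-1]
cv2.imwrite('pics/t9.png',cv2.resize(im[180:320,270:470],None,fx=4,fy=4,interpolation=cv2.INTER_CUBIC))
yw=.231;E=np.array([558.8,20.4]);g=E+90*np.array([-np.sin(yw),np.cos(yw)])
plan([*g,223],np.pi/2+yw)"
```

```text
t 13.12 at [532.5 131.4 223.1] [3.138e+00 3.000e-03 1.798e+00] F [ 1.  -0.8 -1.5] op 0.251 
 d [-24.1   0.3   0.2] r [ 0.04  0.03 -0.04] q [ 0.12  0.64  1.91 -0.    0.59 -0.1 ]
```

View pics/t9.png

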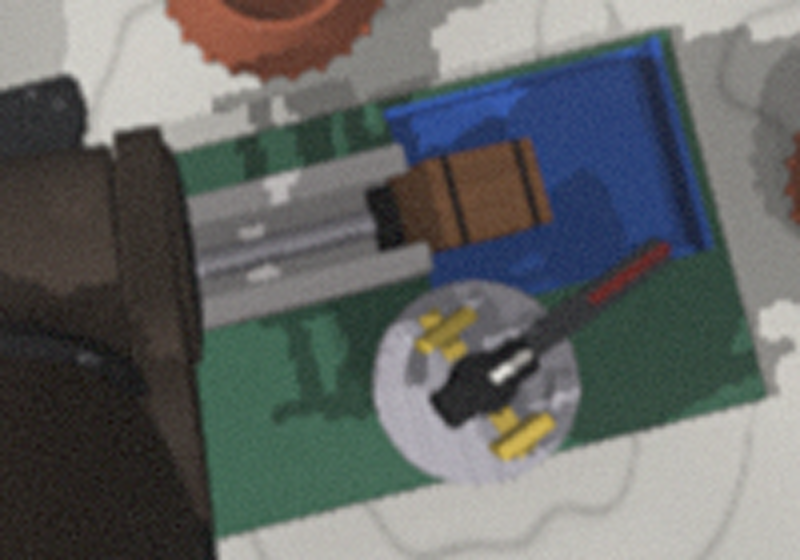

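The follower has tipped at the mouth (475,195) and hasn't dropped yet. Push on.

Request:
{"api": "play_rows", "payload": {
  "increments": [
    {"dx": -5,"dy": 0,"dz": 0,"rx": 0,"ry": 0,"rz": 0},
    {"dx": -10,"dy": 0,"dz": 0,"rx": 0,"ry": 0,"rz": 0},
    {"dx": -15,"dy": 0,"dz": 0,"rx": 0,"ry": 0,"rz": 0},
    {"dx": -20,"dy": 0,"dz": 0,"rx": 0,"ry": 0,"rz": 0},
    {"dx": -25,"dy": 0,"dz": 0,"rx": 0,"ry": 0,"rz": 0},
    {"dx": -28,"dy": 0,"dz": 0,"rx": 0,"ry": 0,"rz": 0},
    {"dx": -28,"dy": 0,"dz": 0,"rx": 0,"ry": 0,"rz": 0}
  ],
  "fingers": 0
}}

```text
t: 13.7
eef_pos: [538.9, 103.6, 223.3]
tcp_rot: [3.137, 0.003, 1.797]
ft_force: [0.3, -0.1, -2.0]
opening: 0.246
```

```bash
python3 -c "
from h import *
c=cam('top'); im=c['image'][:,:,::-1]
cv2.imwrite('pics/t10.png',cv2.resize(im[180:320,270:470],None,fx=4,fy=4,interpolation=cv2.INTER_CUBIC))
yw=.231;E=np.array([558.8,20.4]);g=E+90*np.array([-np.sin(yw),np.cos(yw)])
plan([*g,223],np.pi/2+yw)"
```

```text
t 13.75 at [538.8 103.9 223.2] [3.138e+00 3.000e-03 1.797e+00] F [-0.7 -0.6 -2.5] op 0.25 
 d [4.2 0.3 0.2] r [ 0.04  0.03 -0.04] q [ 0.07  0.64  1.91 -0.    0.59 -0.15]
```

View pics/t10.png

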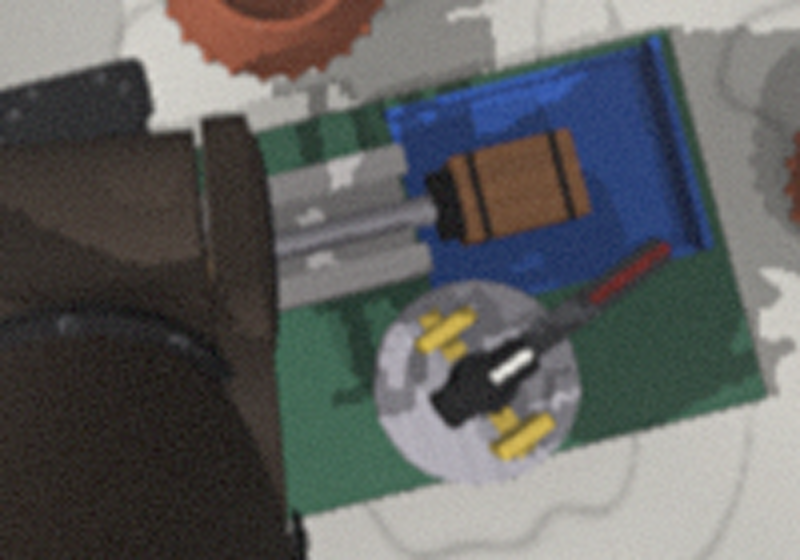

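The follower is out of the barrel and lies in the tray at (520,185). Withdrawing the rod straight back.

Request:
{"api": "play_rows", "payload": {
  "increments": [
    {"dx": 8,"dy": 0,"dz": 0,"rx": 0,"ry": 0,"rz": 0},
    {"dx": 20,"dy": 0,"dz": 0,"rx": 0,"ry": 0,"rz": 0},
    {"dx": 35,"dy": 0,"dz": 0,"rx": 0,"ry": 0,"rz": 0},
    {"dx": 50,"dy": 0,"dz": 0,"rx": 0,"ry": 0,"rz": 0},
    {"dx": 65,"dy": 0,"dz": 0,"rx": 0,"ry": 0,"rz": 0},
    {"dx": 80,"dy": 0,"dz": 0,"rx": 0,"ry": 0,"rz": 0},
    {"dx": 95,"dy": 0,"dz": 0,"rx": 0,"ry": 0,"rz": 0},
    {"dx": 108,"dy": 0,"dz": 0,"rx": 0,"ry": 0,"rz": 0}
  ],
  "fingers": 0
}}

```text
t: 14.42
eef_pos: [513.8, 211.1, 222.9]
tcp_rot: [3.138, 0.003, 1.798]
ft_force: [-0.6, -0.1, -1.7]
opening: 0.254
```

Request:
{"api": "play_rows", "payload": {
  "increments": [
    {"dx": 15,"dy": 0,"dz": 0,"rx": 0,"ry": 0,"rz": 0},
    {"dx": 35,"dy": 0,"dz": 0,"rx": 0,"ry": 0,"rz": 0},
    {"dx": 52,"dy": 0,"dz": 0,"rx": 0,"ry": 0,"rz": 0},
    {"dx": 58,"dy": 0,"dz": -10,"rx": 0,"ry": 0,"rz": 0},
    {"dx": 60,"dy": 0,"dz": -40,"rx": 0,"ry": 0,"rz": 0},
    {"dx": 60,"dy": 0,"dz": -75,"rx": 0,"ry": 0,"rz": 0},
    {"dx": 60,"dy": 0,"dz": -98,"rx": 0,"ry": 0,"rz": 0},
    {"dx": 60,"dy": 0,"dz": -100,"rx": 0,"ry": 0,"rz": 0}
  ],
  "fingers": 0
}}

```text
t: 15.08
eef_pos: [499.8, 270.3, 327.7]
tcp_rot: [3.131, 0.002, 1.799]
ft_force: [0.0, -1.0, -0.7]
opening: 0.248
```

```bash
python3 -c "
from h import *
c=cam('top'); im=c['image'][:,:,::-1]
cv2.imwrite('pics/t11.png',cv2.resize(im[180:330,200:460],None,fx=3,fy=3,interpolation=cv2.INTER_CUBIC))
yw=.231;E=np.array([558.8,20.4]);Y=np.array([-np.sin(yw),np.cos(yw)]);e=env.state()['eef_pos']
h=e[:2]-160*Y;print('head exp px',proj(c,[[*h,e[2]-171]]))
plan([422.3,268.7,323],1.297)"
```

```text
head exp px [[291.47766913 249.6250146 ]]
t 15.13 at [499.6 270.1 325.7] [3.133e+00 2.000e-03 1.799e+00] F [ 0.1 -0.2 -2. ] op 0.251 
 d [ 16.1 -75.6   2. ] r [0.09 0.   4.79] q [ 0.38  0.5   1.79 -0.    0.84  0.15]
```

View pics/t11.png

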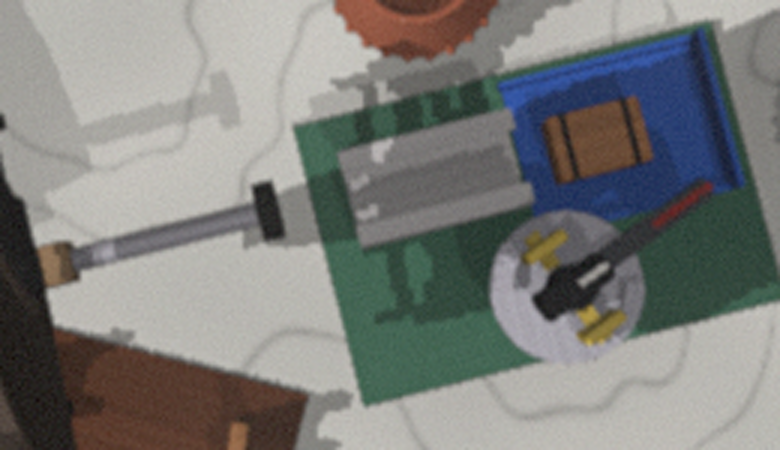

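The follower lies flat in the tray at (597,138), and the rod head at (268,210) keeps the same offset from prediction as before the push, so the rod hasn't slipped. Returning to the rack.

Request:
{"api": "play_rows", "payload": {
  "increments": [
    {"dx": 1,"dy": -8,"dz": 0,"rx": 0,"ry": 0,"rz": 0.4},
    {"dx": 3,"dy": -20,"dz": 0,"rx": 0,"ry": 0,"rz": 1.2},
    {"dx": 6,"dy": -33,"dz": 0,"rx": 0,"ry": 0,"rz": 2.1},
    {"dx": 9,"dy": -46,"dz": 0,"rx": 0,"ry": 0,"rz": 3.0},
    {"dx": 12,"dy": -59,"dz": 0,"rx": 0,"ry": 0,"rz": 3.9},
    {"dx": 15,"dy": -70,"dz": 1,"rx": 0,"ry": 0,"rz": 4.5},
    {"dx": 16,"dy": -75.5,"dz": 2,"rx": 0,"ry": 0,"rz": 4.8},
    {"dx": 16,"dy": -75.5,"dz": 2,"rx": 0,"ry": 0,"rz": 4.8}
  ],
  "fingers": 0
}}

```text
t: 15.8
eef_pos: [421.2, 268.4, 321.9]
tcp_rot: [3.135, -0.0, 1.295]
ft_force: [0.5, 1.0, -1.5]
opening: 0.251
```

```bash
python3 -c "
from h import *
plan([422.3,268.7,221.3],1.297)"
```

```text
t 15.8 at [421.2 268.4 321.9] [ 3.135 -0.     1.295] F [ 0.5  1.  -1.5] op 0.251 
 d [  0.5   0.3 100.6] r [ 0.06 -0.   -0.02] q [ 0.44  0.43  1.95 -0.01  0.76  0.72]
```

Request:
{"api": "play_rows", "payload": {
  "increments": [
    {"dx": 0.5,"dy": 0.5,"dz": 12,"rx": 0,"ry": 0,"rz": 0},
    {"dx": 0.5,"dy": 0.5,"dz": 30,"rx": 0,"ry": 0,"rz": 0},
    {"dx": 0.5,"dy": 0.5,"dz": 48,"rx": 0,"ry": 0,"rz": 0},
    {"dx": 0.5,"dy": 0.5,"dz": 62,"rx": 0,"ry": 0,"rz": 0},
    {"dx": 0.5,"dy": 0.5,"dz": 70,"rx": 0,"ry": 0,"rz": 0},
    {"dx": 0.5,"dy": 0.5,"dz": 72,"rx": 0,"ry": 0,"rz": 0},
    {"dx": 0.5,"dy": 0.5,"dz": 72,"rx": 0,"ry": 0,"rz": 0}
  ],
  "fingers": 0
}}

```text
t: 16.38
eef_pos: [422.5, 268.7, 249.4]
tcp_rot: [3.136, 0.0, 1.296]
ft_force: [-0.2, 0.6, -0.6]
opening: 0.25
```

```bash
python3 -c "
from h import *
plan([422.3,268.7,221.3],1.297)
c=cam('wrist');cv2.imwrite('pics/w12.png',c['image'][:,:,::-1])
c=cam('top');cv2.imwrite('pics/t12.png',cv2.resize(c['image'][275:365,185:335,::-1],None,fx=5,fy=5,interpolation=cv2.INTER_CUBIC))"
```

```text
t 16.38 at [422.5 268.7 249.4] [3.136 0.    1.296] F [-0.2  0.6 -0.6] op 0.25 
 d [ 0.  -0.4 28.1] r [ 0.06  0.   -0.01] q [ 0.44  0.55  2.01 -0.01  0.58  0.72]
```

View pics/w12.png

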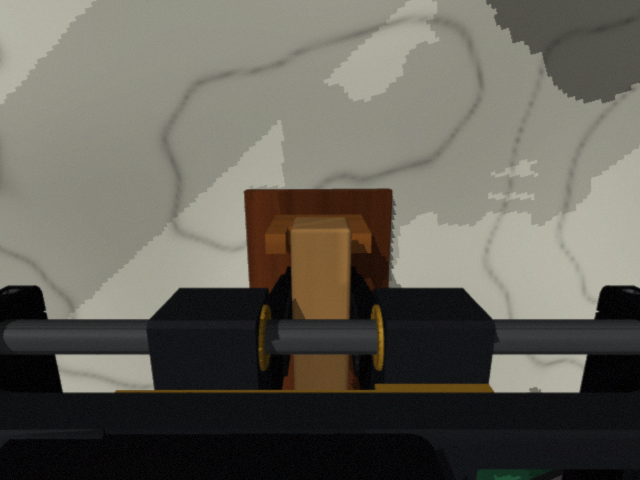

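View pics/t12.png

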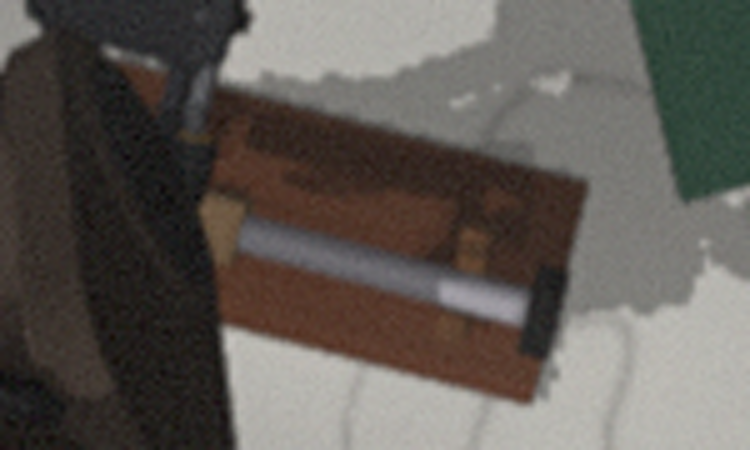

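The handle is centred over its fork (320,235) and the shaft lies between its prongs. Lower.

Request:
{"api": "play_rows", "payload": {
  "increments": [
    {"dx": 0,"dy": 0,"dz": 8,"rx": 0,"ry": 0,"rz": 0},
    {"dx": 0,"dy": 0,"dz": 16,"rx": 0,"ry": 0,"rz": 0},
    {"dx": 0,"dy": 0,"dz": 22,"rx": 0,"ry": 0,"rz": 0},
    {"dx": 0,"dy": 0,"dz": 26,"rx": 0,"ry": 0,"rz": 0},
    {"dx": 0,"dy": 0,"dz": 28,"rx": 0.1,"ry": 0,"rz": 0},
    {"dx": 0,"dy": 0,"dz": 28,"rx": 0.1,"ry": 0,"rz": 0}
  ],
  "fingers": 0
}}

```text
t: 16.98
eef_pos: [422.7, 268.7, 221.8]
tcp_rot: [-3.137, -0.0, 1.296]
ft_force: [-0.8, 0.1, -0.8]
opening: 0.249
```

```bash
python3 -c "
from h import *
plan([422.3,268.7,221],1.297);print(env.state()['moment'])"
```

```text
t 16.98 at [422.7 268.7 221.8] [-3.137 -0.     1.296] F [-0.8  0.1 -0.8] op 0.249 
 d [-0.1 -0.4  0.8] r [-0.05 -0.   -0.01] q [0.43 0.6  2.02 0.01 0.52 0.7 ]
[ 0.02561108 -0.11071908 -0.01366767]
```

Just above contact. One small correction, then release.

Request:
{"api": "play_rows", "payload": {
  "increments": [
    {"dx": 0,"dy": -0.3,"dz": 0.8,"rx": 0,"ry": 0,"rz": 0},
    {"dx": 0,"dy": -0.3,"dz": 0.8,"rx": 0,"ry": 0,"rz": 0},
    {"dx": 0,"dy": -0.3,"dz": 0.8,"rx": 0,"ry": 0,"rz": 0}
  ],
  "fingers": 0
}}

```text
t: 17.23
eef_pos: [422.5, 268.8, 221.3]
tcp_rot: [-3.137, -0.001, 1.296]
ft_force: [0.9, -0.5, 0.6]
opening: 0.253
```

Request:
{"api": "play_rows", "payload": {
  "increments": [
    {"dx": 0,"dy": 0,"dz": 0,"rx": 0,"ry": 0,"rz": 0},
    {"dx": 0,"dy": 0,"dz": 0,"rx": 0,"ry": 0,"rz": 0},
    {"dx": 0,"dy": 0,"dz": 0,"rx": 0,"ry": 0,"rz": 0},
    {"dx": 0,"dy": 0,"dz": 0,"rx": 0,"ry": 0,"rz": 0},
    {"dx": 0,"dy": 0,"dz": 0,"rx": 0,"ry": 0,"rz": 0},
    {"dx": 0,"dy": 0,"dz": 0,"rx": 0,"ry": 0,"rz": 0},
    {"dx": 0,"dy": 0,"dz": 0,"rx": 0,"ry": 0,"rz": 0},
    {"dx": 0,"dy": 0,"dz": 0,"rx": 0,"ry": 0,"rz": 0}
  ],
  "fingers": 1
}}

```text
t: 17.9
eef_pos: [422.5, 268.8, 221.3]
tcp_rot: [-3.137, -0.0, 1.296]
ft_force: [-0.6, -0.3, -0.2]
opening: 0.758
```

Request:
{"api": "play_rows", "payload": {
  "increments": [
    {"dx": 0,"dy": 0,"dz": -10,"rx": 0,"ry": 0,"rz": 0},
    {"dx": 0,"dy": 0,"dz": -30,"rx": 0,"ry": 0,"rz": 0},
    {"dx": 0,"dy": 0,"dz": -60,"rx": 0,"ry": 0,"rz": 0},
    {"dx": 0,"dy": 0,"dz": -95,"rx": 0,"ry": 0,"rz": 0},
    {"dx": 0,"dy": 0,"dz": -130,"rx": 0,"ry": 0,"rz": 0},
    {"dx": 0,"dy": 0,"dz": -165,"rx": 0,"ry": 0,"rz": 0},
    {"dx": 0,"dy": 0,"dz": -178,"rx": 0,"ry": 0,"rz": 0},
    {"dx": 0,"dy": 0,"dz": -178,"rx": 0,"ry": 0,"rz": 0}
  ],
  "fingers": 1
}}

```text
t: 18.57
eef_pos: [423.0, 268.5, 403.3]
tcp_rot: [3.141, -0.005, 1.296]
ft_force: [0.8, 0.4, -0.1]
opening: 0.998
```

```bash
python3 -c "
from h import *
plan([422.3,268.7,400],1.297)
c=cam('wrist');cv2.imwrite('pics/w13.png',c['image'][:,:,::-1])
c=cam('top');cv2.imwrite('pics/t13.png',c['image'][:,:,::-1])
c=cam('side');cv2.imwrite('pics/s13.png',cv2.resize(c['image'][165:365,230:430,::-1],None,fx=3,fy=3,interpolation=cv2.INTER_CUBIC))"
```

```text
t 18.57 at [423.  268.5 403.3] [ 3.141 -0.005  1.296] F [ 0.8  0.4 -0.1] op 0.998 
 d [ 0.  -0.8  3.3] r [ 0.01 -0.05 -0.01] q [0.43 0.32 1.86 0.   0.96 0.71]
```

View pics/w13.png

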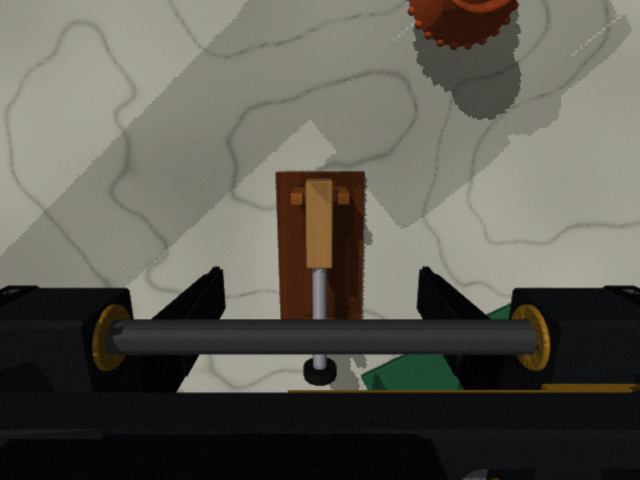

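View pics/s13.png

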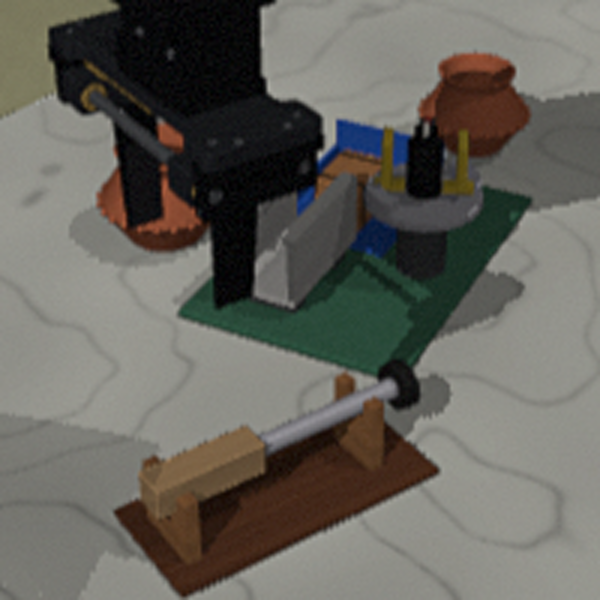

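View pics/t13.png

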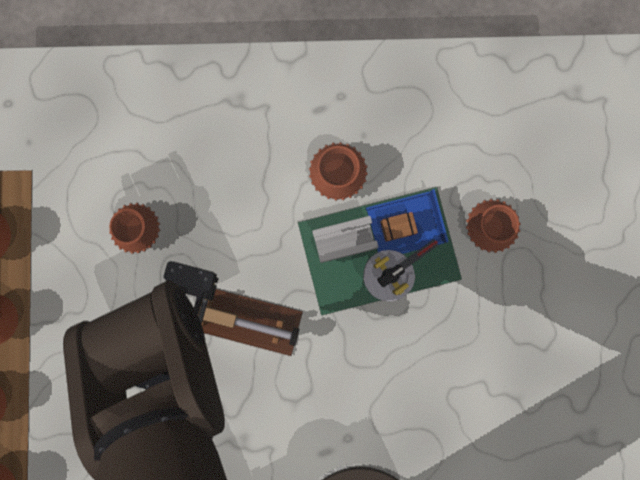

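The rod lies in both forks as at the start (wrist: handle rows 178–267, head (320,372)). The follower is flat in the tray at (399,226), the gate is open with both tabs out, and the pots haven't moved: (338,170), (134,228), (494,226). Handing in.

```bash
python3 -c "
from h import *
print(env.job_done(), env.state()['t'])"
```

```text
the job is handed in; nothing more can be done
the job is handed in; nothing more can be done
```

The job is done and handed in at about 18.7 s of the 54 s allowed; no verdict is reported.

- **Gate:** I pinched both tabs and turned the knob clockwise to its stop, where the moment rose to 0.92 N m. I then let go. The tabs sprang out to their original spacing and the gate stayed open beside the tray.
- **Follower:** I pushed it through the barrel with the rod only, and it lies flat in the blue tray.
- **Rod:** It is back on both forks. In the wrist picture it is within 2 px of where it lay, and it did not slip in the grip while pushing.
- **Pots:** In the top view all three are within 1 px of where they started.
- **Robot at hand-in:** The gripper was open and about 180 mm above the rod, touching nothing.

No final check failed. One measurement disagreed: an early top-view reading put the rod's handle about 4 mm from where it should lie on the rack. The wrist camera settled it to 1–2 mm before I gripped.

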